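# Ready the dip stainer: wedge the dish, scrub it, hang the slide carriers

## Task

Get the dip stainer ready for its next run: stand the empty staining dish in the clamp bay, lay the loose wedge in the slot beside it and tap it in until it goes no further and clamps the dish fast. Then scrub the clamped dish with the long brush, two full strokes up and down between its bottom and its rim, and put the brush back upright in its pot. Hang every slide carrier from the bench on the rail, lifting its hook over the front lip and lowering it until it sits in the channel; leave the bottle, the slide box and the timer where they are.

Things in the scene. Friction and masses are not known exactly. Their poses are not given: they have to be found in the camera images.
- stainer: The fixed dip stainer on the bench, turned a little from start to start. Origin on the bench surface; x away from the robot, y to its left, z up. A steel bed 6 mm thick carries on the left (y -0.08 to 0.32 m) the carrier rail, on the right (y -0.10 to -0.30, x -0.14 to 0.08 m) the clamp bay; a white housing 200 mm high stands at the left end (y 0.345 to 0.445, x -0.055 to 0.095 m).
- rail (a point): Middle of the rail, on its channel's floor, 115 mm above the bench; axes as stainer, rail 400 mm along y. Channel inside x -8 to 8 mm, floor 4 mm thick, front lip (x -12 to -8 mm) and rear lip (8 to 12) 14 mm high. End posts at y -193 and 193 mm. A carrier hangs tongue on the floor, strip in front of the front lip, basket under the rail. Three fit at y -110, 0, 110 mm; any place will do.
- bay (a point): Clamp bay for the dish: middle of the pocket, on the bed (6 mm above the bench), axes as stainer. Fixed fence 30 mm high, 100 mm long, face at y = 33 mm; face of the movable cheek at y = -33 mm while at rest, so the pocket is 66 mm wide. Open at front and back. The dish stands with its long side along x and its middle at x = 0, within 20 mm.
- slot (a point): Middle of the wedge slot's mouth, on the bed (6 mm above the bench), axes as stainer. It runs in +x, 80 mm long, 30 mm high, open above, between the cheek (+y) and a fixed abutment (-y). At rest 22 mm wide at the mouth, narrowing 1 mm per 5 mm as the wedge does. With the dish in, the wedge bites at 50 mm depth and is home at about 90 mm, its middle 32 mm past the mouth; it drifts 4 mm to +y.
- cheek (a joint): Travel (m) towards +y of the dark steel cheek between slot and dish, 80 mm long, 30 mm high: 0 at rest, about 0.008 when it presses the dish against the fence. A light spring and friction resist it (2 to 5 N in all). Driving the wedge takes about 3 to 8 N on the way; set it with 15 to 20 N at the end. It then stays by its own friction.
- wedge_mid (a point): Loose black plastic wedge lying on the bench, 0.12 kg, 30 mm high: taper 115 mm long, 12 mm thick at the tip, 35 mm at the thick end, then a square head 18 mm long, 37 mm wide. Point: middle of the taper, half way up (15 mm). x points to the tip (57.5 mm away), the struck face of the head is 75.5 mm away in -x, z up. Symmetric about x; balance point 15 mm towards the head.
- dish_mid (a point): White plastic staining dish, open on top, 102 (x) x 58 (y) x 74 mm high, walls and bottom 4 mm, 0.25 kg, standing on the bench. Point: its centre, half way up (37 mm); z up. It can be gripped across its 58 mm width near the rim.
- dish_floor (a point): Middle of the dish's inner bottom, 4 mm above its underside; the rim is 70 mm above this point. Inside 94 (x) x 50 (y) mm. Axes as the dish's.
- brush_mid (a point): Long brush standing in its pot, 190 mm long, 0.06 kg: bristle head 37 mm in diameter (stiff core 32 mm) over the lowest 60 mm, then a grey round handle 14 mm in diameter to the top. Point: on its axis, half way up (95 mm); z to the handle's top. It may lean a little in the pot.
- brush_tip (a point): Lower end of the brush head on its axis, 95 mm from brush_mid; z along the brush to the handle's top.
- pot_floor (a point): Middle of the inner floor (6 mm above the bench) of the brush's fixed square steel pot, 42 x 42 mm inside, rim 90 mm above the bench; foot plate 90 x 90 mm.
- carrier1_mid (a point): Steel slide carrier 1 of up to 3 alike (None if absent), upright on the bench, 150 mm high, 0.22 kg. Basket 46 (x) x 82 (y) x 36 mm high with glass slides; a strip 24 mm wide rises from its front to a C-shaped hook open towards +x; on top a grey grip block 12 (x) x 24 (y) mm, 105 to 150 mm up. Point: middle axis, half way up (75 mm); x to the hook's open side, z up. Mass low in the basket.
- carrier2_mid (a point): Steel slide carrier 2 of up to 3 alike (None if absent), upright on the bench, 150 mm high, 0.22 kg. Basket 46 (x) x 82 (y) x 36 mm high with glass slides; a strip 24 mm wide rises from its front to a C-shaped hook open towards +x; on top a grey grip block 12 (x) x 24 (y) mm, 105 to 150 mm up. Point: middle axis, half way up (75 mm); x to the hook's open side, z up. Mass low in the basket.
- carrier3_mid (a point): Steel slide carrier 3 of up to 3 alike (None if absent), upright on the bench, 150 mm high, 0.22 kg. Basket 46 (x) x 82 (y) x 36 mm high with glass slides; a strip 24 mm wide rises from its front to a C-shaped hook open towards +x; on top a grey grip block 12 (x) x 24 (y) mm, 105 to 150 mm up. Point: middle axis, half way up (75 mm); x to the hook's open side, z up. Mass low in the basket.
- carrier1_hook (a point): Middle of the lower edge of the tongue of carrier 1's hook: on its middle axis, 80 mm above its underside, axes as carrier1_mid. The tongue is 5 mm thick (x), 24 mm wide (y), and reaches 20 mm down from a flat arm (100 to 105 mm up). The arm runs back to the strip, whose faces are at x = -23 and -19 mm. Free gap from the basket's top (36 mm) to the tongue: 44 mm.
- carrier2_hook (a point): Middle of the lower edge of the tongue of carrier 2's hook: on its middle axis, 80 mm above its underside, axes as carrier2_mid. The tongue is 5 mm thick (x), 24 mm wide (y), and reaches 20 mm down from a flat arm (100 to 105 mm up). The arm runs back to the strip, whose faces are at x = -23 and -19 mm. Free gap from the basket's top (36 mm) to the tongue: 44 mm.
- carrier3_hook (a point): Middle of the lower edge of the tongue of carrier 3's hook: on its middle axis, 80 mm above its underside, axes as carrier3_mid. The tongue is 5 mm thick (x), 24 mm wide (y), and reaches 20 mm down from a flat arm (100 to 105 mm up). The arm runs back to the strip, whose faces are at x = -23 and -19 mm. Free gap from the basket's top (36 mm) to the tongue: 44 mm.
- reagent: Bystander: capped brown reagent bottle, 72 mm diameter, 160 mm high; origin at the middle of its underside.
- slidebox: Bystander: closed grey slide box 90 x 180 x 36 mm; origin at the middle of its underside.
- timer: Bystander: white lab timer 50 x 70 x 22 mm; origin at the middle of its underside.
There are look-alikes about, which are no part of the job. Leave any red or yellow look-alike of the part that bears carrier3_mid alone. What is shaped like the part that bears brush_mid but red is not meant.

How it is judged:
By the outcome, as a careful person would: the job done as asked, in the order asked, and still so for the second after the job is handed in, with the robot touching nothing.
Of carrier1, carrier2, carrier3 only 2 to 3 are there at a start; the rules pass over those that are not, and their reading is None.
At some moment in a run one of carrier1, carrier2, carrier3 may be knocked a few centimetres aside while the robot is not near it.
It also fails if it takes over 210 s, if anything falls off the work surface, if the arm or the gripper's body presses on something with over 40 N, if the wrist force passes 120 N, or if a joint passes its speed limit or range.

## Robot

A 6-joint arm with a two-finger parallel gripper is mounted at the origin on the work surface. World frame = base frame: x ahead of the robot, y to its left, z up, the work surface at z = 0. Lengths are in m, angles in rad, forces in N, time in s.
With the tool pointing down it reaches from about 0.425 to 0.95 m from the base axis. Payload 3.5 kg.
Tool frame: the origin (TCP) lies between the finger pads; the fingertips stand 14 mm ahead of it and the grasp point (between the pads) lies 5 mm behind it; z points along the fingers, y is the direction in which the jaws open and shut (so a half turn about z gives the same grasp; the last joint's range is limited). The gripper opens to 85 mm and grips with 20 to 120 N. Pads are 22 mm wide; open, the fingers measure 114 mm over their backs; the gripper's body (76 mm by 85 mm) begins 54 mm behind the grasp point. The pads swing forward as they close: fully open they stand 13 mm farther back than shut.
Start: joints at [1.153, 0.286, 1.577, -0, 1.279, -0.15], TCP at [0.179, 0.651, 0.245] pointing down, gripper open.
Joint ranges: [-2.77, 2.77], [-0.9, 2.22], [0.21, 2.48], [-1.53, 4.67], [0.24, 2.81], [-2.84, 2.84]. Speed limits (rad/s): [2.79, 2.79, 3.14, 3.14, 3.14, 3.14].

## Interface

Orientations are given as a unit quaternion [x, y, z, w].
In Python, from plant import ctrl gives the robot as it stands. The module is installed in compiled form; this text tells all that it offers.
- The arm moves only by the tool servo_tool, never from a script. Its argument "increments" is text: rows parted by semicolons, each of 7 numbers parted by spaces: the turn, a rotation vector about the tool's x, y, z in rad, then the shift along the tool's x, y, z in cm, then the finger opening in cm, from 0 to 8.54. In form: ax ay az dx dy dz claw; .... A call has 1 to 10 rows; each row is the pose to reach, as a shift and turn from the pose commanded when the call began, along the tool's axes at that moment; what a row does not reach only later rows make up. A row lasts 1/12 s, in which the tool goes at most 41.7 mm and 7.16 degrees, less where a joint would pass 70% of its speed; a pose out of reach is approached as far as the arm can. A call with a gripper value outside its range is refused whole. The fingers move at their own pace and stop on an object; "grip_force" is the grip in N (left out, the last holds). Time passes only in rows, so rows that repeat a pose let the fingers close. It gives the time, the measured TCP pose, the force and the opening at its end, in the units of the state.
- ctrl.get_state(): the state, without advancing time (a new reading comes with each control period).
- ctrl.read_camera(name): name is "scene" or "top" or "wrist"; returns (picture, depth): 384x512x3 uint8, red, green, blue; 384x512 float32, m along the optical axis (not along the pixel's ray), 0 where there is no reading.
- ctrl.camera_info(name): a dict with "camera_matrix" (3x3 intrinsics, pixels), "world_to_cam" (4x4, takes a point from world to camera coordinates). Camera axes: x right, y down, z forward; pixel columns grow to the right and rows downward; lengths in m; the calibration is good to about 2 mm. A picture is of the moment at which its call begins: read the wrist's pose just before it. camera_info takes no time and is no camera call; for the wrist camera it gives the pose at the moment of the call.
- ctrl.sign_off(): hands the job in, once; it reports no verdict.
The state is a dict: "time": time; "qpos": joint angles; "dq": joint speeds; "joint_efforts": joint torques, N m; "eef_pos": TCP position; "tcp_rot": TCP orientation; "contact_force": force on the tool from outside, world axes, zero at the start; "wrist_torque": the same for the moment, N m; "opening": opening from 0.0 (shut) to 1.0 (fully open).
Only numpy, scipy, OpenCV 4.12 (cv2) and the standard library are available. Lean on these libraries where they do the work, as an engineer would, in place of code of your own. Each camera call takes 0.05 s, during which the arm holds its last target.

## Working session

There is one attempt and no reset: what is moved stays moved. The work goes in short steps, Python scripts to look and compute and a tool call to move; the robot and the scene stay as the last step left them, time stands still between calls to the robot, and variables do not carry over. Pictures are saved under pics/ and viewed, and the job is handed in when it is done.

Besides the shell and the picture viewer there is one more tool, called after ">>>" by a JSON object that holds its "name" and its "arguments", one argument or row to a line. servo_tool: Moves the arm, as the interface text tells. Its arguments: {"type":"object","properties":{"increments":{"type":"string"},"grip_force":{"type":"number"}},"required":["increments"]}

I'll start by looking at the scene from the fixed cameras.

```bash
mkdir -p pics; cat > h.py <<'E'
import numpy as np, cv2
from scipy.spatial.transform import Rotation as R
from plant import ctrl
def snap(name,fn,save=True):
    ci=ctrl.camera_info(name); im,d=ctrl.read_camera(name)
    np.savez('pics/'+fn+'.npz',im=im,d=d,K=ci['camera_matrix'],T=ci['world_to_cam'])
    cv2.imwrite('pics/'+fn+'.png',im[:,:,::-1]); return im,d,ci
def load(fn):
    z=np.load('pics/'+fn+'.npz'); return z['im'],z['d'],z['K'],z['T']
def w(fn,u,v,z=None,dep=None):
    im,d,K,T=load(fn); Ti=np.linalg.inv(T)
    r=np.linalg.inv(K)@np.array([u,v,1.])
    if z is None:
        dd=d[int(round(v)),int(round(u))] if dep is None else dep
        return (Ti@np.append(r*dd,1))[:3]
    o=Ti[:3,3]; dr=Ti[:3,:3]@r
    return o+dr*(z-o[2])/dr[2]
def cloud(fn):
    im,d,K,T=load(fn); Ti=np.linalg.inv(T)
    v,u=np.mgrid[0:384,0:512]
    r=np.stack([(u-K[0,2])/K[0,0],(v-K[1,2])/K[1,1],np.ones_like(d)],-1)*d[...,None]
    return r@Ti[:3,:3].T+Ti[:3,3]
def proj(fn,p):
    im,d,K,T=load(fn); c=T[:3,:3]@np.asarray(p)+T[:3,3]; q=K@c; return q[:2]/q[2]
def crop(fn,u0,v0,u1,v1,s,out):
    im=load(fn)[0]; c=cv2.resize(im[v0:v1,u0:u1,::-1],None,fx=s,fy=s,interpolation=cv2.INTER_CUBIC)
    cv2.imwrite('pics/'+out+'.png',c)
def st():
    s=ctrl.get_state(); return s
def to_tool(target,Rt=None):
    """shift in tool axes (cm) from current measured pose to target"""
    s=ctrl.get_state(); Rm=R.from_quat(s['tcp_rot']); return Rm.inv().apply(np.asarray(target)-s['eef_pos'])*100
E
python3 - <<'E'
from h import *
s=st(); print({k:np.round(v,4) for k,v in s.items()})
for n in ['scene','top','wrist']:
    im,d,ci=snap(n,n+'0'); print(n,np.round(ci['camera_matrix'],1).tolist(),np.round(np.linalg.inv(ci['world_to_cam']),3).tolist())
E
```

```text
{'time': np.float64(0.0), 'qpos': array([ 1.153 ,  0.2872,  1.5782, -0.    ,  1.2786, -0.15  ]), 'dq': array([ 0.0001, -0.0005, -0.0015, -0.0009,  0.0008,  0.0002]), 'joint_efforts': array([ 4.00000e-04, -4.05988e+01, -2.92623e+01, -1.00000e-04,
        5.90000e-03,  0.00000e+00]), 'eef_pos': array([0.1783, 0.6504, 0.2439]), 'tcp_rot': array([ 1.335e-01,  9.910e-01, -1.100e-03, -3.000e-04]), 'contact_force': array([ 0.1072,  0.4383, -0.6379]), 'wrist_torque': array([-0.0331, -0.0055,  0.0574]), 'opening': np.float64(1.0023)}
scene [[385.6, 0.0, 255.1], [0.0, 385.6, 189.7], [0.0, 0.0, 1.0]] [[0.292, 0.744, -0.601, 1.277], [0.956, -0.223, 0.19, -0.242], [0.007, -0.63, -0.776, 1.034], [0.0, 0.0, 0.0, 1.0]]
top [[401.3, 0.0, 252.1], [0.0, 401.3, 189.9], [0.0, 0.0, 1.0]] [[0.016, -0.997, 0.082, 0.41], [-1.0, -0.016, -0.003, 0.0], [0.004, -0.082, -0.997, 1.427], [0.0, 0.0, 0.0, 1.0]]
wrist [[315.9, 0.0, 254.6], [0.0, 315.9, 186.5], [0.0, 0.0, 1.0]] [[0.264, 0.916, 0.304, 0.101], [0.965, -0.25, -0.084, 0.672], [-0.001, 0.315, -0.949, 0.373], [0.0, 0.0, 0.0, 1.0]]
```

View pics/scene0.png

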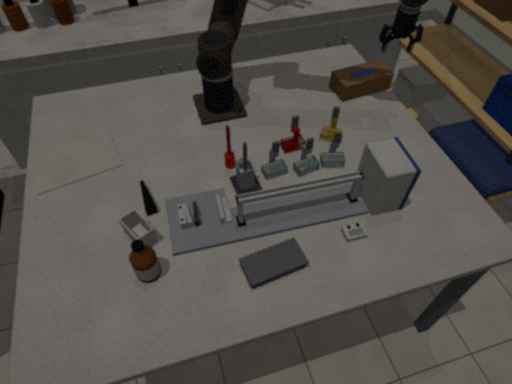

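View pics/top0.png

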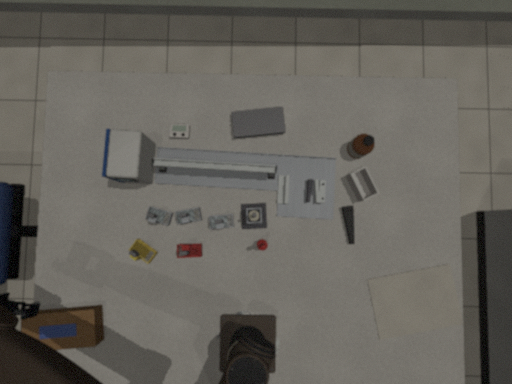

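View pics/wrist0.png

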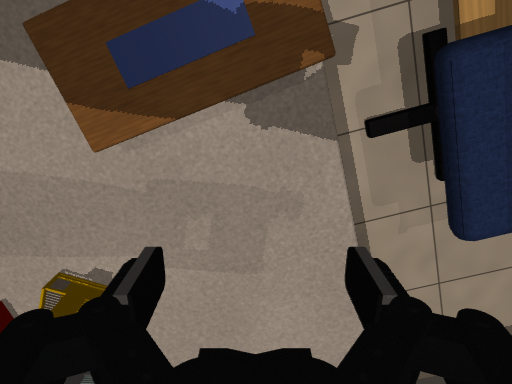

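```bash
python3 - <<'E'
from h import *
crop('top0',265,130,395,255,6,'c_top_r'); crop('top0',95,120,275,270,4,'c_top_l'); crop('scene0',110,110,270,290,4,'c_sc')
crop('scene0',220,100,420,250,4,'c_sc2')
E
```

```text
(no output)
```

View pics/c_top_r.png

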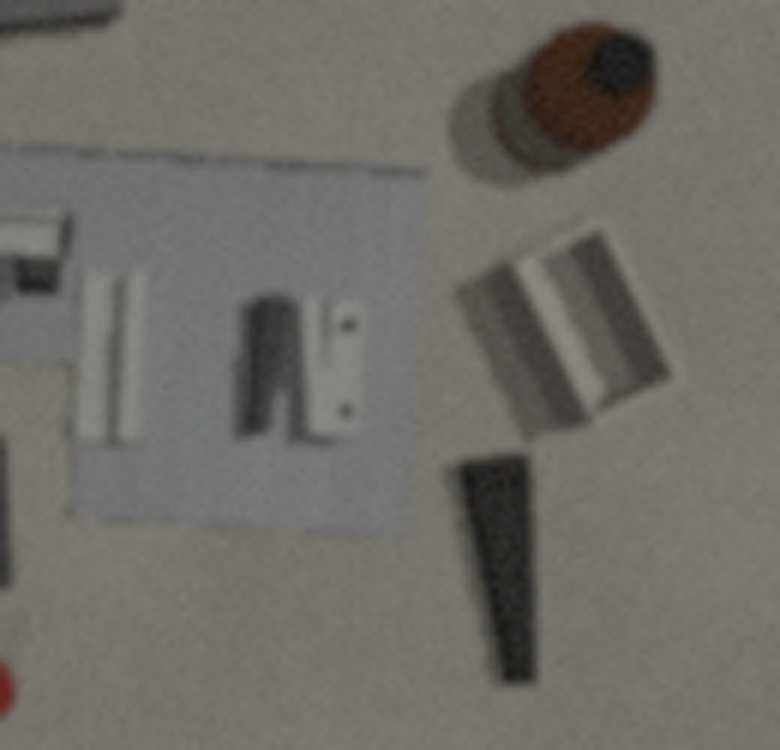

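View pics/c_top_l.png

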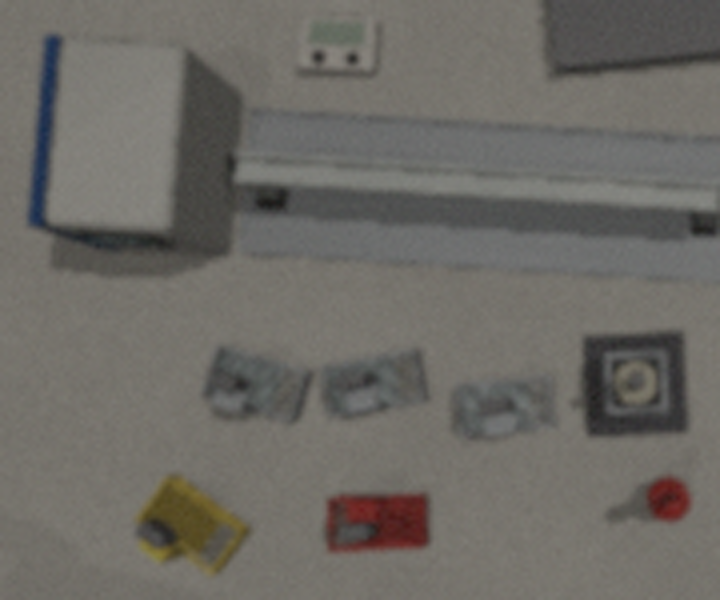

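View pics/c_sc.png

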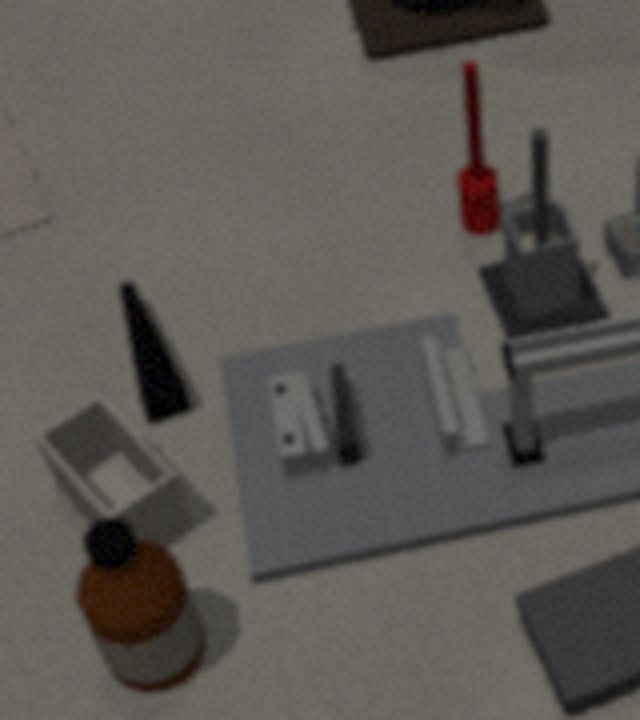

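View pics/c_sc2.png

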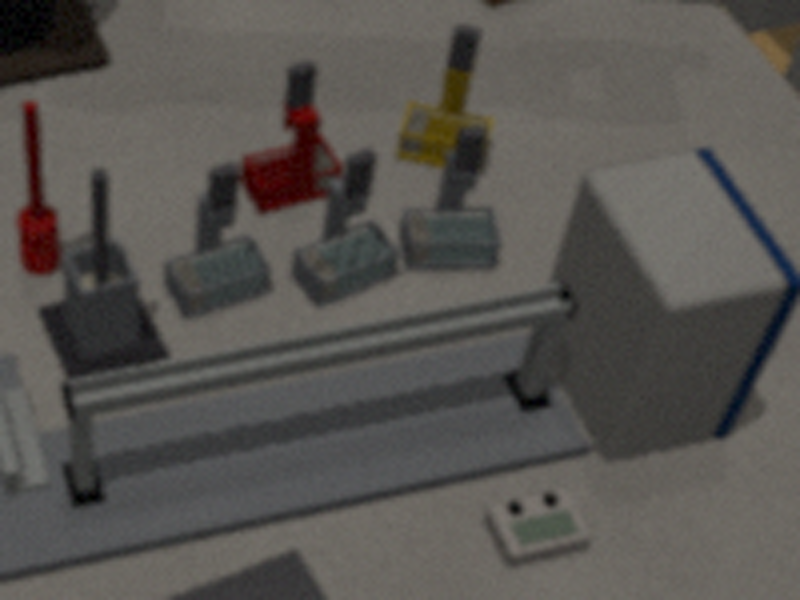

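Candidates. Grey carriers are at top (160,215), (189,215) and (221,221); the red (190,250) and yellow (143,250) ones are look-alikes. The grey brush is in the pot at top (254,215), and the red look-alike is at (261,244). The black wedge is at (349,224), its tip towards the robot, and the dish is at (359,185). Next I get rough positions.

```bash
python3 - <<'E'
from h import *
for n,u,v in [('car a',160,215),('car b',189,215),('car c',221,221),('brush',254,215),('dish',359,185),('wedge',349,224),('bottle',362,145),('fence',285,188),('cheek',309,192),('abut',320,192),('railL',160,162),('railR',270,172),('housing',124,155),('redbrush',261,244),('timer',180,131),('bed',300,215)]:
    print(n,np.round(w('top0',u,v),3))
E
```

```text
car a [0.432 0.317 0.019]
car b [0.434 0.213 0.038]
car c [0.414 0.093 0.153]
brush [ 0.434 -0.01   0.197]
dish [ 0.551 -0.385  0.002]
wedge [ 0.412 -0.343  0.025]
bottle [ 0.671 -0.362  0.126]
fence [ 0.534 -0.119  0.022]
cheek [ 0.521 -0.202  0.034]
abut [ 0.521 -0.24   0.034]
railL [0.605 0.301 0.115]
railR [ 0.578 -0.061  0.117]
housing [0.612 0.393 0.202]
redbrush [ 0.342 -0.035  0.11 ]
timer [0.732 0.256 0.02 ]
bed [ 0.441 -0.174  0.008]
```

```bash
cat >> h.py <<'E'
def Rdown(h):
    c,s=np.cos(h),np.sin(h)
    return np.array([[-c,-s,0],[-s,c,0],[0,0,-1]])   # columns: tool x,y,z
def plan(p,h=None,prn=True):
    s=ctrl.get_state(); R0=R.from_quat(s['tcp_rot'])
    sh=R0.inv().apply(np.asarray(p)-s['eef_pos'])*100
    rv=np.zeros(3)
    if h is not None: rv=(R0.inv()*R.from_matrix(Rdown(h))).as_rotvec()
    if prn: print('rv',np.round(rv,4),'sh cm',np.round(sh,2),'rows>=',np.ceil(max(np.linalg.norm(sh)/4.17,np.degrees(np.linalg.norm(rv))/7.16)),'j6',round(s['qpos'][5],2),'head',round(heading(),4))
    return rv,sh
def heading():
    m=R.from_quat(ctrl.get_state()['tcp_rot']).as_matrix(); return np.arctan2(-m[1,0],-m[0,0])
E
python3 -c "
from h import *
plan([0.55,0.30,0.36],-0.075)"
```

```text
rv [-0.0018 -0.0005 -0.1928] sh cm [-45.11 -23.99 -11.55] rows>= 13.0 j6 -0.15 head -0.2678
```

>>> {"name": "servo_tool", "arguments": {
  "increments": "0 0 0 -18 -10 -11.5 8.5; 0 0 -0.1 -35 -19 -11.5 8.5; 0 0 -0.193 -45 -24 -11.5 8.5; 0 0 -0.193 -45 -24 -11.5 8.5; 0 0 -0.193 -45 -24 -11.5 8.5; 0 0 -0.193 -45 -24 -11.5 8.5; 0 0 -0.193 -45 -24 -11.5 8.5; 0 0 -0.193 -45 -24 -11.5 8.5; 0 0 -0.193 -45 -24 -11.5 8.5; 0 0 -0.193 -45 -24 -11.5 8.5"
}}

```text
time: 0.98
eef_pos: [0.4727, 0.3715, 0.3398]
tcp_rot: [0.037, 0.999, -0.0, -0.0]
contact_force: [1.0, 0.1, 0.6]
opening: 0.993
```

```bash
python3 -c "
from h import *
print(st()['eef_pos'],heading())
plan([0.52,0.03,0.37],-0.075)
plan([0.45,-0.29,0.37],-0.075)"
```

```text
[0.4727474  0.37147629 0.33983811] -0.07475322409902099
rv [-0.0002 -0.0004  0.0002] sh cm [ -7.26 -33.7   -3.01] rows>= 9.0 j6 -1.0 head -0.0748
rv [-0.0002 -0.0004  0.0002] sh cm [ -2.67 -66.13  -3.  ] rows>= 16.0 j6 -1.0 head -0.0748
```

>>> {"name": "servo_tool", "arguments": {
  "increments": "0 0 0 -1 -20 -3 8.5; 0 0 0 -1 -20 -3 8.5; 0 0 0 -1 -20 -3 8.5; 0 0 0 -1 -20 -3 8.5; 0 0 0 -1 -20 -3 8.5; 0 0 0 -1 -20 -3 8.5; 0 0 0 -1 -20 -3 8.5"
}}

```text
time: 1.57
eef_pos: [0.467, 0.1715, 0.3702]
tcp_rot: [0.039, 0.999, 0.0, 0.001]
contact_force: [0.2, 0.6, 0.1]
opening: 0.992
```

```bash
python3 -c "
from h import *
snap('wrist','w1');print(st()['eef_pos'],heading(),abs(st()['dq']).max())
im=load('w1')[0]; cv2.imwrite('pics/w1b.png',cv2.resize(np.clip(im[:,:,::-1].astype(float)*1.4,0,255).astype(np.uint8),(768,576)))
plan([0.43,-0.29,0.37],-0.075)"
```

```text
[0.46682058 0.17256296 0.36968246] -0.07645316325804723 0.03437210739786091
rv [ 0.0006  0.0001 -0.0015] sh cm [  0.14 -46.4   -0.06] rows>= 12.0 j6 -1.34 head -0.0765
```

View pics/w1b.png

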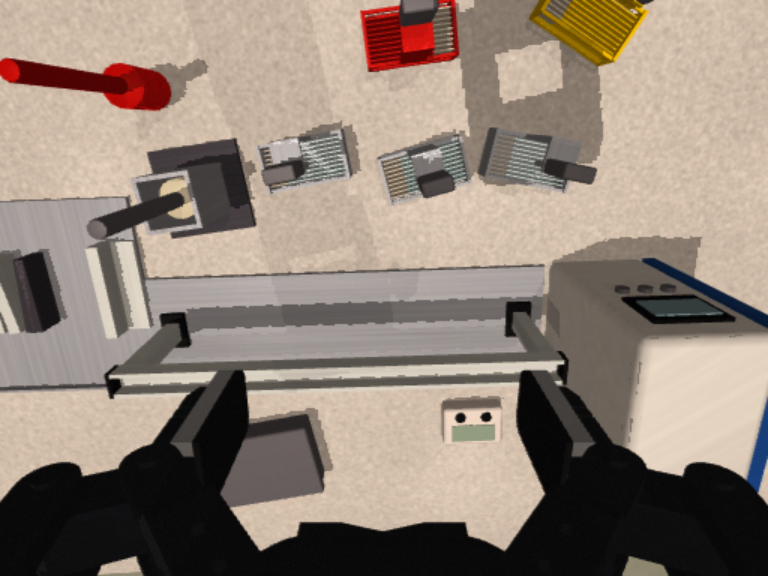

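The wrist view shows the rail (60-375 px, row ~250), three grey carriers at (203,107), (283,110) and (357,107) with grip blocks, the pot with the grey brush at left, and the red and yellow look-alikes at the top edge. Next I go to the bay.

>>> {"name": "servo_tool", "arguments": {
  "increments": "0 0 0 0 -20 0 8.5; 0 0 0 0 -46 0 8.5; 0 0 0 0 -46 0 8.5; 0 0 0 0 -46 0 8.5; 0 0 0 0 -46 0 8.5; 0 0 0 0 -46 0 8.5; 0 0 0 0 -46 0 8.5; 0 0 0 0 -46 0 8.5; 0 0 0 0 -46 0 8.5; 0 0 0 0 -46 0 8.5"
}}

```text
time: 2.45
eef_pos: [0.4361, -0.2432, 0.3691]
tcp_rot: [0.036, 0.999, 0.0, -0.0]
contact_force: [0.6, 0.2, 0.8]
opening: 0.993
```

>>> {"name": "servo_tool", "arguments": {
  "increments": "0 0 0 0 -5 0 8.5; 0 0 0 0 -5 0 8.5; 0 0 0 0 -5 0 8.5"
}}

```text
time: 2.7
eef_pos: [0.4323, -0.2937, 0.3682]
tcp_rot: [0.038, 0.999, 0.001, -0.001]
contact_force: [0.7, 1.4, -0.0]
opening: 0.994
```

```bash
python3 -c "
from h import *
snap('wrist','w2');print(st()['time'],st()['eef_pos'],heading(),abs(st()['dq']).max())
im=load('w2')[0]; cv2.imwrite('pics/w2b.png',cv2.resize(np.clip(im[:,:,::-1].astype(float)*1.4,0,255).astype(np.uint8),(768,576)))"
```

```text
2.75 [ 0.43252614 -0.29205098  0.36859511] -0.07502044870270995 0.03559263819961578
```

View pics/w2b.png

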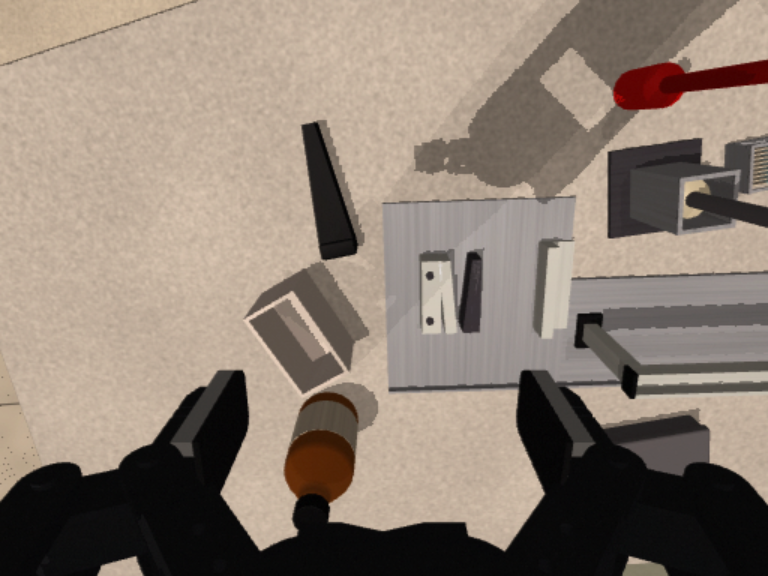

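The wrist view shows the wedge at about (217,127), tip up towards the robot; the dish rim at about (200,230); the bottle at (212,295); and the abutment, cheek and fence at columns 290, 313 and 370. Next I fit these with the depth clouds.

```bash
cat > fit.py <<'E'
from h import *
def region(fn,box,zr):
    P=cloud(fn); d=load(fn)[1]; u0,v0,u1,v1=box
    m=np.zeros(d.shape,bool); m[v0:v1,u0:u1]=True
    m&=(d>0)&(P[...,2]>zr[0])&(P[...,2]<zr[1])
    return P[m],m
def rect(pts):
    r=cv2.minAreaRect((pts[:,:2]*1000).astype(np.float32)); return np.round(r[0],1),np.round(r[1],1),round(r[2],2)
E
python3 - <<'E'
from fit import *
def show(n,fn,box,zr):
    p,m=region(fn,box,zr); print(n,len(p),rect(p),'zmed',round(np.median(p[:,2]),4)); return p
s=2/3
B=lambda a:[int(x*s) for x in a]
show('dish rim','w2',B((230,280,375,410)),(.066,.085))
show('wedge top','w2',B((285,105,375,275)),(.026,.036))
show('abut top','w2',B((410,240,460,340)),(.031,.042))
show('cheek top','w2',B((458,240,490,340)),(.031,.042))
show('fence top','w2',B((525,225,580,345)),(.031,.042))
p,_=region('w2',B((375,190,590,400)),(-.005,.01)); print('bench/bed z', np.percentile(p[:,2],[10,50,90]))
show('rail w1','w1',B((100,330,580,400)),(.108,.140))
p,_=region('w1',B((100,330,580,400)),(.108,.140))
print(np.percentile(p[:,2],[5,20,40,50,60,80,95]))
E
```

```text
dish rim 874 (array([ 553.9, -385.7]), array([103. ,  59.1]), 26.35) zmed 0.0736
wedge top 1564 (array([ 414.2, -352.5]), array([133.8,  36.4]), 11.7) zmed 0.0302
abut top 1006 (array([ 528.4, -239.9]), array([36.8, 81.3]), 87.16) zmed 0.0364
cheek top 476 (array([ 529.4, -204.9]), array([17.3, 81. ]), 84.95) zmed 0.0363
fence top 547 (array([ 532.8, -125.6]), array([ 13.2, 100.6]), 87.52) zmed 0.0362
bench/bed z [0.00039151 0.00613203 0.0074333 ]
rail w1 6199 (array([599.4, 131.5]), array([431.9,  48. ]), 84.3) zmed 0.1215
[0.11389822 0.11542117 0.11864328 0.12154471 0.12459845 0.12880361
 0.12986557]
```

```bash
python3 - <<'E'
from fit import *
s=2/3
B=lambda a:[int(x*s) for x in a]
# rail lips
p,_=region('w1',B((100,330,580,400)),(.126,.133))
c=p[:,:2].mean(0)
from numpy.linalg import svd
ax=svd(p[:,:2]-c,full_matrices=False)[2][0]; ax*=np.sign(ax[1]); print('rail axis yaw deg',np.degrees(np.arctan2(-ax[0],ax[1])))
t=(p[:,:2]-c)@ax; n=(p[:,:2]-c)@np.array([ax[1],-ax[0]])
print('t range',np.percentile(t,[0.2,99.8]),'n hist',np.histogram(n*1000,bins=np.arange(-16,17,2)))
lo,hi=np.percentile(t,[0.2,99.8]); mid=c+ax*(lo+hi)/2; print('c',c,'mid lips',mid)
f=p[n<0]; b=p[n>0]
for q in (f,b):
    cc=q[:,:2].mean(0); a=svd(q[:,:2]-cc,full_matrices=False)[2][0]; a*=np.sign(a[1]); print(cc,np.degrees(np.arctan2(-a[0],a[1])),len(q))
# fence
p,_=region('w2',B((525,225,580,345)),(.033,.042)); print('fence',np.round(cv2.boxPoints(cv2.minAreaRect((p[:,:2]*1000).astype(np.float32))),1).tolist())
for nm,bx in (('abut',(410,240,460,340)),('cheek',(458,240,490,340))):
    p,_=region('w2',B(bx),(.033,.042)); h=cv2.convexHull((p[:,:2]*1000).astype(np.float32)); h=cv2.approxPolyDP(h,3,True); print(nm,np.round(h[:,0],1).tolist())
p,_=region('w2',B((285,105,375,275)),(.028,.033)); h=cv2.convexHull((p[:,:2]*1000).astype(np.float32)); h=cv2.approxPolyDP(h,2,True); print('wedge',np.round(h[:,0],1).tolist())
# bed outline
p,m=region('w2',B((375,190,590,400)),(.004,.008)); h=cv2.convexHull((p[:,:2]*1000).astype(np.float32)); h=cv2.approxPolyDP(h,4,True); print('bed',np.round(h[:,0],1).tolist())
# dish rim corners
p,_=region('w2',B((230,280,375,410)),(.070,.085));print('dish',np.round(cv2.boxPoints(cv2.minAreaRect((p[:,:2]*1000).astype(np.float32))),1).tolist())
E
```

```text
rail axis yaw deg -2.290806961898668
t range [-0.20722437  0.20002152] n hist (array([  0,   0, 428, 412, 290,  18,  12,  11,  12,  11,  10,  14, 373,
       340, 238,   7]), array([-16, -14, -12, -10,  -8,  -6,  -4,  -2,   0,   2,   4,   6,   8,
        10,  12,  14,  16]))
c [0.59727731 0.12447696] mid lips [0.59713336 0.12087841]
[0.58839486 0.1270298 ] -2.3747204196558243 1171
[0.60762691 0.12150245] -2.391542849284936 1005
fence [[482.3999938964844, -130.0], [582.7000122070312, -134.10000610351562], [583.2999877929688, -121.0999984741211], [482.8999938964844, -117.0999984741211]]
abut [[567.5999755859375, -223.60000610351562], [488.70001220703125, -228.5], [487.0, -256.29998779296875], [567.0, -260.1000061035156]]
cheek [[569.0999755859375, -215.3000030517578], [569.7999877929688, -201.1999969482422], [489.3999938964844, -196.60000610351562], [489.5, -206.1999969482422]]
wedge [[475.79998779296875, -325.6000061035156], [471.70001220703125, -322.20001220703125], [347.20001220703125, -349.8999938964844], [347.70001220703125, -361.20001220703125], [472.0, -359.1000061035156], [478.5, -356.79998779296875]]
bed [[658.5999755859375, -65.5], [530.9000244140625, -73.19999694824219], [439.0, -93.0], [431.5, -291.3999938964844], [647.7999877929688, -300.70001220703125]]
dish [[494.6000061035156, -381.79998779296875], [520.7000122070312, -434.79998779296875], [613.0, -389.29998779296875], [587.0, -336.3999938964844]]
```

```bash
python3 -c "
from h import *
plan([0.554,-0.3856,0.15],0.457)"
```

```text
rv [ 0.0027 -0.0008 -0.532 ] sh cm [-12.85  -8.47  21.82] rows>= 7.0 j6 -2.28 head -0.075
```

>>> {"name": "servo_tool", "arguments": {
  "increments": "0 0 -0.1 -6 -4 4 8.5; 0 0 -0.2 -12.85 -8.47 8 8.5; 0 0 -0.3 -12.85 -8.47 12 8.5; 0 0 -0.4 -12.85 -8.47 16 8.5; 0 0 -0.5 -12.85 -8.47 20 8.5; 0 0 -0.5 -12.85 -8.47 21.8 8.5; 0 0 -0.5 -12.85 -8.47 21.8 8.5; 0 0 -0.5 -12.85 -8.47 21.8 8.5; 0 0 -0.5 -12.85 -8.47 21.8 8.5"
}}

```text
time: 3.5
eef_pos: [0.5539, -0.383, 0.1491]
tcp_rot: [-0.212, 0.977, 0.003, -0.002]
contact_force: [0.4, -0.6, 1.1]
opening: 0.995
```

```bash
python3 -c "
from h import *
s=st();print(s['qpos'],s['eef_pos'],heading())
snap('wrist','w3')
plan([0.554,-0.3856,0.055],0.425)"
```

```text
[-7.55460022e-01  3.72469169e-01  1.65019926e+00  4.64536805e-04
  1.12519811e+00 -2.75464550e+00] [ 0.55390764 -0.3829537   0.14911404] 0.4281935349280267
rv [0.0002 0.0002 0.0027] sh cm [ 0.13 -0.06  9.76] rows>= 3.0 j6 -2.75 head 0.4277
```

View pics/w3.png

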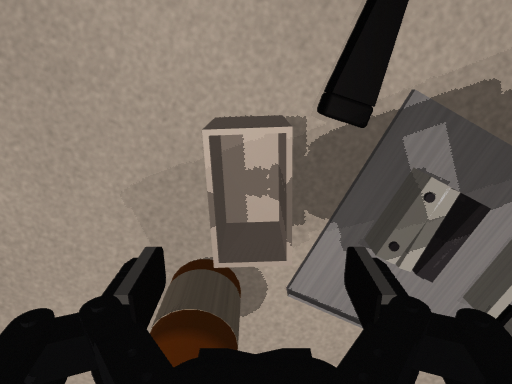

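>>> {"name": "servo_tool", "arguments": {
  "increments": "0 0 0 0.1 -0.05 4 8.5; 0 0 0 0.1 -0.05 7 8.5; 0 0 0 0.1 -0.05 9.4 8.5; 0 0 0 0.1 -0.05 9.4 8.5; 0 0 0 0.1 -0.05 9.4 4; 0 0 0 0.1 -0.05 9.4 4; 0 0 0 0.1 -0.05 9.4 4; 0 0 0 0.1 -0.05 9.4 4; 0 0 0 0.1 -0.05 9.4 4; 0 0 0 0.1 -0.05 9.4 4",
  "grip_force": 40
}}

```text
time: 4.38
eef_pos: [0.5555, -0.389, 0.0629]
tcp_rot: [-0.211, 0.977, -0.003, 0.002]
contact_force: [0.6, 1.8, 7.1]
opening: 0.669
```

>>> {"name": "servo_tool", "arguments": {
  "increments": "0 0 0 0 0 0 4; 0 0 0 0 0 0 4; 0 0 0 0 0 0 4; 0 0 0 0 0 -3 4; 0 0 0 0 0 -6 4; 0 0 0 0 0 -8 4; 0 0 0 0 0 -8 4"
}}

```text
time: 4.97
eef_pos: [0.5559, -0.3899, 0.1455]
tcp_rot: [-0.211, 0.977, -0.005, 0.004]
contact_force: [0.6, -1.9, -1.5]
opening: 0.668
```

```bash
python3 -c "
from h import *
s=st();print(s['qpos'],s['eef_pos'],heading(),s['opening'],s['contact_force'])
snap('wrist','w4')
plan([0.531,-0.1655,0.13],-0.0415)"
```

```text
[-7.60784483e-01  3.78779792e-01  1.64907078e+00 -7.54507585e-05
  1.10066875e+00 -2.75680569e+00] [ 0.55594997 -0.38994824  0.14548515] 0.425288034670323 0.6683767756054273 [ 0.57011373 -1.92571734 -1.46870289]
rv [-0.007   0.0049  0.4667] sh cm [-7.05 21.34  1.07] rows>= 6.0 j6 -2.76 head 0.4252
```

View pics/w4.png

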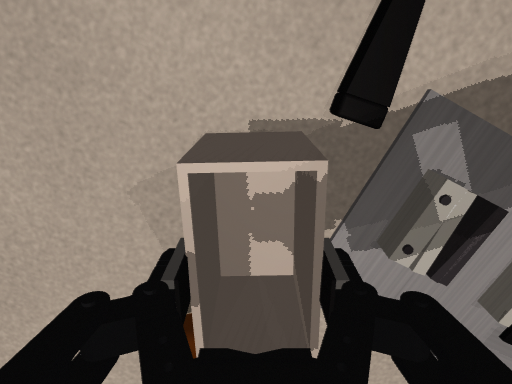

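```bash
python3 - <<'E'
from fit import *
s=st(); P=cloud('w4'); d=load('w4')[1]; R0=R.from_quat(s['tcp_rot'])
Q=R0.inv().apply((P.reshape(-1,3)-s['eef_pos'])).reshape(P.shape)*1000
for v,u in [(166,255),(160,255),(172,190),(172,320),(150,255),(135,255),(163,185),(163,322)]: print((u,v),np.round(Q[v,u],1),np.round(P[v,u],3))
m=np.zeros(d.shape,bool); m[158:230,178:330]=True
q=Q[m&(d>0)]; q=q[(q[:,2]>-25)&(q[:,2]<0)]
print(len(q),np.percentile(q,[0.5,2,50,98,99.5],axis=0).round(1))
E
```

```text
(255, 166) [ 49.   -1.  -14.5] [ 0.51  -0.41   0.157]
(255, 160) [ 50.8  -1.  -12. ] [ 0.509 -0.411  0.154]
(190, 172) [ 46.5 -26.1 -14.2] [ 0.523 -0.432  0.156]
(320, 172) [ 46.9  24.  -15.2] [ 0.502 -0.386  0.157]
(255, 150) [51.2 -1.   4.7] [ 0.509 -0.411  0.137]
(255, 135) [50.6 -1.1 48.8] [ 0.509 -0.411  0.093]
(185, 163) [ 50.2 -27.7 -14.9] [ 0.52  -0.435  0.157]
(322, 163) [ 50.3  24.6 -14.7] [ 0.499 -0.387  0.156]
4049 [[ 18.3 -30.9 -16.1]
 [ 21.6 -30.5 -15.8]
 [ 46.9  -4.  -14.3]
 [ 51.3  26.5  -1.7]
 [ 51.5  27.   -0.4]]
```

>>> {"name": "servo_tool", "arguments": {
  "increments": "0 0 0.08 -1 5 0 4; 0 0 0.2 -4 10 0 4; 0 0 0.3 -6 16 0.5 4; -0.007 0.005 0.467 -7 21.3 0.5 4; -0.007 0.005 0.467 -7 21.3 0.5 4; -0.007 0.005 0.467 -7 21.3 0.5 4; -0.007 0.005 0.467 -7 21.3 0.5 4; -0.007 0.005 0.467 -7 21.3 0.5 4; -0.007 0.005 0.467 -7 21.3 0.5 4; -0.007 0.005 0.467 -7 21.3 0.5 4"
}}

```text
time: 5.85
eef_pos: [0.5292, -0.1657, 0.1325]
tcp_rot: [0.021, 1.0, 0.003, -0.003]
contact_force: [0.2, -0.4, -3.3]
opening: 0.671
```

```bash
python3 -c "
from h import *
s=st();print(s['time'],s['qpos'],s['eef_pos'],heading(),s['opening'],s['contact_force'],abs(s['dq']).max())
snap('wrist','w5')
plan([0.531,-0.1655,0.067],-0.0415)"
```

```text
5.85 [-0.48729627  0.14885225  1.9590593   0.00224696  1.04163041 -2.01627032] [ 0.52917516 -0.16571241  0.13248478] -0.0429478886535253 0.6705469120269771 [ 0.24171318 -0.388295   -3.31236309] 0.006179182290135517
rv [ 0.0053 -0.0063 -0.0018] sh cm [-0.22  0.    6.56] rows>= 2.0 j6 -2.02 head -0.0433
```

View pics/w5.png

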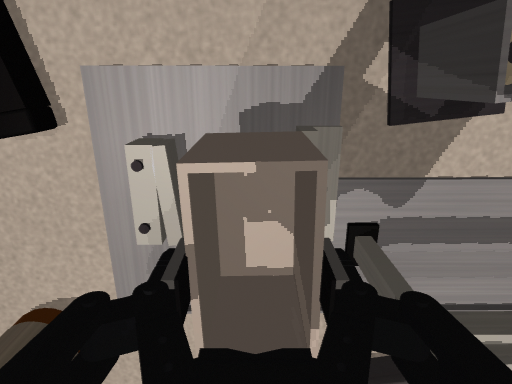

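>>> {"name": "servo_tool", "arguments": {
  "increments": "0.005 -0.006 0 -0.2 0.1 2 4; 0.005 -0.006 0 -0.2 0.1 4 4; 0.005 -0.006 0 -0.2 0.1 5 4; 0.005 -0.006 0 -0.2 0.1 5.6 4; 0.005 -0.006 0 -0.2 0.1 6.2 4; 0.005 -0.006 0 -0.2 0.1 6.6 4; 0.005 -0.006 0 -0.2 0.1 6.8 4; 0.005 -0.006 0 -0.2 0.1 6.8 4; 0.005 -0.006 0 -0.2 0.1 6.8 4"
}}

```text
time: 6.65
eef_pos: [0.5314, -0.1638, 0.0687]
tcp_rot: [0.021, 1.0, -0.0, -0.0]
contact_force: [-8.8, 4.2, 12.8]
opening: 0.673
```

```bash
python3 - <<'E'
from fit import *
s=st();print(s['time'],s['eef_pos'],heading(),s['opening'],s['contact_force'])
snap('wrist','w6')
P=cloud('w6')
for v,u in [(168,200),(168,255),(168,310)]: print(np.round(P[v,u],4))
E
```

```text
6.65 [ 0.53141928 -0.16380954  0.06873527] -0.041460596477145624 0.672683385578786 [-8.76388456  4.22675493 12.84112918]
[ 0.4815 -0.1821  0.0805]
[ 0.4825 -0.1611  0.0801]
[ 0.4832 -0.1401  0.0806]
```

View pics/w6.png

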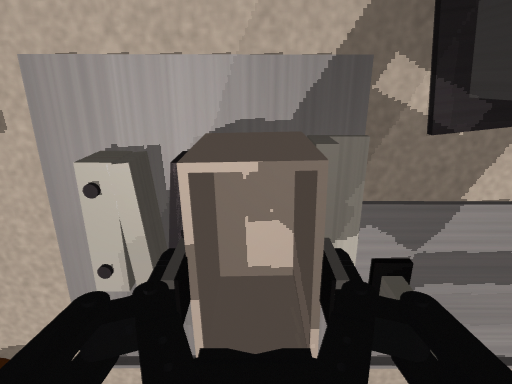

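>>> {"name": "servo_tool", "arguments": {
  "increments": "0 0 0 0 0 -0.15 4; 0 0 0 0 0 -0.2 4; 0 0 0 0 0 -0.2 6.3; 0 0 0 0 0 -0.2 8.5; 0 0 0 0 0 -0.2 8.5; 0 0 0 0 0 -0.2 8.5; 0 0 0 0 0 -4 8.5; 0 0 0 0 0 -8 8.5; 0 0 0 0 0 -12 8.5; 0 0 0 0 0 -12 8.5"
}}

```text
time: 7.53
eef_pos: [0.5354, -0.1654, 0.1945]
tcp_rot: [0.021, 1.0, -0.003, 0.007]
contact_force: [1.0, -0.8, 0.8]
opening: 0.992
```

```bash
python3 - <<'E'
from fit import *
s=st();print(s['time'],s['eef_pos'],s['opening'],s['contact_force'])
snap('wrist','w7')
p,_=region('w7',[150,80,400,300],(.072,.09)); print(rect(p),np.round(cv2.boxPoints(cv2.minAreaRect((p[:,:2]*1000).astype(np.float32))),1).tolist(),np.percentile(p[:,2],[5,95]))
plan([0.40,-0.350,0.2],0.118)
E
```

```text
7.5333 [ 0.53537753 -0.16544667  0.19452068] 0.9924191970104882 [ 1.00483958 -0.81248525  0.82966046]
(array([ 539.1, -128.3]), array([128.6, 116.6]), 88.91) [[479.6000061035156, -191.5], [596.2000122070312, -193.6999969482422], [598.5999755859375, -65.0999984741211], [482.0, -62.900001525878906]] [0.07349197 0.08195542]
rv [-0.0052  0.01   -0.1597] sh cm [ 12.59 -19.07  -0.96] rows>= 6.0 j6 -2.01 head -0.0417
```

View pics/w7.png

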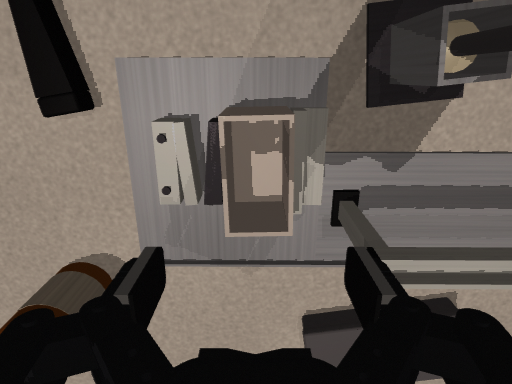

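```bash
python3 - <<'E'
from fit import *
p,_=region('w7',[214,112,299,240],(.076,.09)); print(rect(p))
plan([0.4706,-0.341,0.16],-0.0417)
E
```

```text
(array([ 531.4, -163.3]), array([ 58.2, 102.7]), 88.98)
rv [-0.0044  0.0104 -0.    ] sh cm [  5.62 -17.86   3.1 ] rows>= 5.0 j6 -2.01 head -0.0417
```

>>> {"name": "servo_tool", "arguments": {
  "increments": "-0.004 0.01 0.12 1 -4 0 8.5; -0.004 0.01 0.24 2 -8 0 8.5; -0.004 0.01 0.36 3.5 -12 0 8.5; -0.004 0.01 0.48 5 -16 1 8.5; -0.004 0.01 0.6 5.6 -17.9 3 8.5; -0.004 0.01 0.72 5.6 -17.9 3 8.5; -0.004 0.01 0.84 5.6 -17.9 3 8.5; -0.004 0.01 0.96 5.6 -17.9 3 8.5; -0.004 0.01 1.08 5.6 -17.9 3 8.5; -0.004 0.01 1.2 5.6 -17.9 3 8.5"
}}

```text
time: 8.42
eef_pos: [0.4665, -0.3392, 0.1528]
tcp_rot: [0.584, 0.811, 0.002, -0.006]
contact_force: [-0.6, 0.0, -0.4]
opening: 0.996
```

>>> {"name": "servo_tool", "arguments": {
  "increments": "0 0 0.12 0 0 0 8.5; 0 0 0.24 0 0 0 8.5; 0 0 0.36 0 0 0 8.5; 0 0 0.48 0 0 0 8.5; 0 0 0.6 0 0 0 8.5; 0 0 0.72 0 0 0 8.5; 0 0 0.84 0 0 0 8.5; 0 0 0.96 0 0 0 8.5; 0 0 1.08 0 0 0 8.5; 0 0 1.2 0 0 0 8.5"
}}

```text
time: 9.25
eef_pos: [0.4666, -0.339, 0.1529]
tcp_rot: [0.94, 0.34, -0.002, -0.007]
contact_force: [1.3, 0.9, -0.2]
opening: 0.993
```

```bash
python3 - <<'E'
from fit import *
s=st(); print(s['eef_pos'],s['tcp_rot'],heading())
plan([0.4706,-0.341,0.12],-3.024)
E
```

```text
[ 0.46660939 -0.33904232  0.15289775] [ 0.94040781  0.33998218 -0.0016381  -0.0065251 ] -2.4477894626719356
rv [-0.0134  0.0025  0.5762] sh cm [0.18 0.45 3.28] rows>= 5.0 j6 0.07 head -2.4478
```

>>> {"name": "servo_tool", "arguments": {
  "increments": "-0.013 0.002 0.12 0.2 0.45 2 8.5; -0.013 0.002 0.24 0.2 0.45 3 8.5; -0.013 0.002 0.36 0.2 0.45 3 8.5; -0.013 0.002 0.48 0.2 0.45 3 8.5; -0.013 0.002 0.576 0.2 0.45 3 8.5; -0.013 0.002 0.576 0.2 0.45 3 8.5; -0.013 0.002 0.576 0.2 0.45 3 8.5"
}}

```text
time: 9.83
eef_pos: [0.471, -0.341, 0.1233]
tcp_rot: [0.998, 0.063, -0.0, 0.0]
contact_force: [0.0, -0.2, 0.2]
opening: 1.003
```

```bash
python3 - <<'E'
from fit import *
s=st(); print(s['eef_pos'],s['tcp_rot'],heading())
snap('wrist','w8')
p,_=region('w8',[0,0,512,260],(.026,.034)); print(rect(p))
h=cv2.convexHull((p[:,:2]*1000).astype(np.float32)); h=cv2.approxPolyDP(h,2,True); print('wedge',np.round(h[:,0],1).tolist())
plan([0.4706,-0.341,0.019],-3.024)
E
```

```text
[ 0.47099066 -0.34103732  0.12332872] [ 9.98006504e-01  6.31109988e-02 -8.94836009e-05  1.09086920e-04] -3.015286733692496
(array([ 500.8, -276.4]), array([219.2, 107.6]), 66.07)
wedge [[581.7999877929688, -192.5], [480.0, -190.8000030517578], [415.8999938964844, -335.1000061035156], [419.1000061035156, -359.79998779296875], [466.1000061035156, -360.1000061035156], [480.0, -357.1000061035156], [566.9000244140625, -260.20001220703125]]
rv [ 0.0006 -0.0001  0.0086] sh cm [-0.05 -0.03 10.46] rows>= 3.0 j6 0.64 head -3.0154
```

View pics/w8.png

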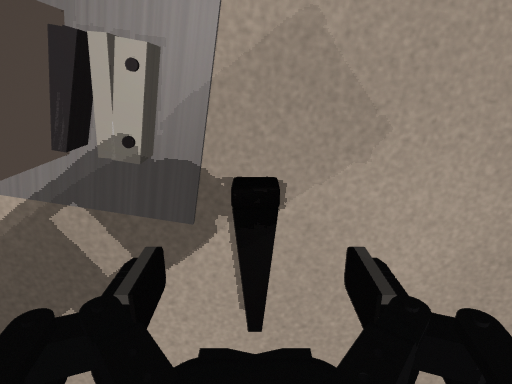

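```bash
python3 - <<'E'
from fit import *
p,_=region('w8',[222,172,290,335],(.027,.034))
h=cv2.convexHull((p[:,:2]*1000).astype(np.float32)); h=cv2.approxPolyDP(h,2,True); print('wedge',np.round(h[:,0],1).tolist())
E
```

```text
wedge [[477.29998779296875, -325.8999938964844], [474.3999938964844, -322.3999938964844], [350.1000061035156, -349.5], [346.5, -350.79998779296875], [346.3999938964844, -360.5], [478.3999938964844, -358.20001220703125], [480.6000061035156, -355.5]]
```

>>> {"name": "servo_tool", "arguments": {
  "increments": "0 0 0.0086 -0.05 -0.03 4 8.5; 0 0 0.0086 -0.05 -0.03 8 8.5; 0 0 0.0086 -0.05 -0.03 9.5 8.5; 0 0 0.0086 -0.05 -0.03 10.3 8.5; 0 0 0.0086 -0.05 -0.03 10.3 3; 0 0 0.0086 -0.05 -0.03 10.3 3; 0 0 0.0086 -0.05 -0.03 10.3 3; 0 0 0.0086 -0.05 -0.03 10.3 3; 0 0 0.0086 -0.05 -0.03 10.3 3; 0 0 0.0086 -0.05 -0.03 10.3 3",
  "grip_force": 70
}}

```text
time: 10.72
eef_pos: [0.4725, -0.3429, 0.0241]
tcp_rot: [0.998, 0.058, 0.002, 0.003]
contact_force: [1.1, -0.3, 4.8]
opening: 0.415
```

>>> {"name": "servo_tool", "arguments": {
  "increments": "0 0 0 0 0 0 3; 0 0 0 0 0 0 3; 0 0 0 0 0 0 3; 0 0 0 0 0 0 3; 0 0 0 0 0 -2 3; 0 0 0 0 0 -4 3; 0 0 0 0 0 -7 3; 0 0 0 0 0 -10 3; 0 0 0 0 0 -10 3; 0 0 0 0 0 -10 3"
}}

```text
time: 11.55
eef_pos: [0.4719, -0.3422, 0.1241]
tcp_rot: [0.998, 0.058, 0.002, 0.003]
contact_force: [-0.4, -0.5, -2.1]
opening: 0.415
```

```bash
python3 - <<'E'
from fit import *
s=st(); print(s['eef_pos'],s['tcp_rot'],heading(),s['opening'],s['contact_force'])
snap('wrist','w9')
E
```

```text
[ 0.47192585 -0.34220271  0.12405681] [0.99833229 0.05761902 0.00225202 0.00275973] -3.0262779621146736 0.41488091289995843 [-0.43432247 -0.54698809 -2.12764343]
```

View pics/w9.png

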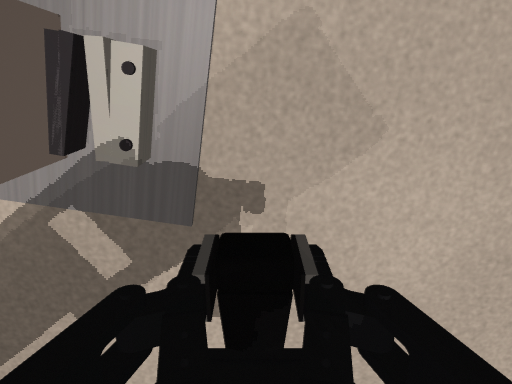

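```bash
cat > toolcloud.py <<'E'
from fit import *
def tc(fn):
    s=st(); P=cloud(fn); R0=R.from_quat(s['tcp_rot'])
    return R0.inv().apply((P.reshape(-1,3)-s['eef_pos'])).reshape(P.shape)*1000, P
E
python3 - <<'E'
from toolcloud import *
Q,P=tc('w9')
for v in range(230,350,10): print(v,[np.round(Q[v,u],1).tolist() for u in (240,255,270)])
E
```

```text
230 [[-42.0, -11.7, 122.9], [-41.3, 1.6, 121.6], [-41.6, 14.9, 122.1]]
240 [[7.5, -6.4, 10.2], [7.4, 1.1, 10.3], [7.5, 8.6, 10.1]]
250 [[7.1, -6.0, 1.0], [7.1, 1.0, 0.9], [7.3, 8.1, 0.6]]
260 [[6.6, -5.7, -7.1], [6.4, 1.0, -6.8], [6.8, 7.7, -7.4]]
270 [[2.3, -5.7, -8.3], [2.9, 1.0, -9.3], [1.9, 7.8, -7.8]]
280 [[-3.9, -5.8, -7.0], [-2.9, 1.0, -8.4], [-2.5, 7.8, -9.0]]
290 [[-9.0, -5.9, -7.4], [-9.4, 1.0, -6.8], [-8.7, 7.9, -7.9]]
300 [[-14.0, -5.9, -8.1], [-14.3, 1.0, -7.7], [-13.6, 8.0, -8.6]]
310 [[-19.2, -6.0, -8.5], [-19.6, 1.0, -8.1], [-20.0, 8.1, -7.6]]
320 [[-24.9, -6.1, -8.5], [-24.4, 1.0, -9.2], [-25.2, 8.2, -8.3]]
330 [[-32.4, -6.2, -6.8], [-30.6, 1.1, -8.7], [-32.0, 8.3, -7.3]]
340 [[-36.9, -6.2, -8.5], [-36.2, 1.1, -9.1], [-37.1, 8.4, -8.3]]
```

>>> {"name": "servo_tool", "arguments": {
  "increments": "0 0 -0.12 0 0 -1 3; 0 0 -0.24 0 0 -2.5 3; 0 0 -0.36 0 0 -2.5 3; 0 0 -0.48 0 0 -2.5 3; 0 0 -0.6 0 0 -2.5 3; 0 0 -0.72 0 0 -2.5 3; 0 0 -0.84 0 0 -2.5 3; 0 0 -0.96 0 0 -2.5 3; 0 0 -1.08 0 0 -2.5 3; 0 0 -1.2 0 0 -2.5 3"
}}

```text
time: 12.43
eef_pos: [0.4696, -0.3399, 0.1436]
tcp_rot: [0.79, 0.614, -0.0, -0.002]
contact_force: [0.0, 0.2, -0.8]
opening: 0.415
```

>>> {"name": "servo_tool", "arguments": {
  "increments": "0 0 -0.12 0 0 0 3; 0 0 -0.24 0 0 0 3; 0 0 -0.36 0 0 0 3; 0 0 -0.48 0 0 0 3; 0 0 -0.6 0 0 0 3; 0 0 -0.72 0 0 0 3; 0 0 -0.84 0 0 0 3; 0 0 -0.96 0 0 0 3; 0 0 -1.08 0 0 0 3; 0 0 -1.2 0 0 0 3"
}}

```text
time: 13.27
eef_pos: [0.4695, -0.3399, 0.1436]
tcp_rot: [0.305, 0.952, 0.001, -0.002]
contact_force: [-0.3, -0.1, -1.3]
opening: 0.413
```

```bash
python3 - <<'E'
from fit import *
s=st(); print(s['eef_pos'],s['tcp_rot'],heading(),s['contact_force'])
plan([0.383,-0.213,0.11],-0.0415)
E
```

```text
[ 0.46953374 -0.33992507  0.1436237 ] [ 3.05260937e-01  9.52267011e-01  6.73807154e-04 -1.68701358e-03] -0.6204254653465249 [-0.29906317 -0.13934554 -1.31545592]
rv [ 0.0013 -0.0034 -0.5789] sh cm [14.41  5.3   3.42] rows>= 5.0 j6 -1.75 head -0.6204
```

>>> {"name": "servo_tool", "arguments": {
  "increments": "0 -0.003 -0.05 3.8 1.4 0.5 3; 0 -0.003 -0.12 7.5 2.8 1 3; 0 -0.003 -0.24 11 4.1 1 3; 0 -0.003 -0.36 14.4 5.3 1 3; 0 -0.003 -0.48 14.4 5.3 1 3; 0 -0.003 -0.579 14.4 5.3 2 3; 0 -0.003 -0.579 14.4 5.3 3 3; 0 -0.003 -0.579 14.4 5.3 3.4 3; 0 -0.003 -0.579 14.4 5.3 3.4 3; 0 -0.003 -0.579 14.4 5.3 3.4 3"
}}

```text
time: 14.1
eef_pos: [0.3849, -0.2138, 0.1112]
tcp_rot: [0.025, 1.0, -0.0, 0.001]
contact_force: [0.3, -0.8, -1.2]
opening: 0.414
```

```bash
python3 - <<'E'
from toolcloud import *
s=st(); print(s['eef_pos'],s['tcp_rot'],heading(),s['contact_force'],s['qpos'])
plan([0.383,-0.213,0.03],-0.0415)
snap('wrist','w10')
E
```

```text
[ 0.38493125 -0.21379338  0.1112361 ] [ 2.45898181e-02  9.99696985e-01 -4.56005015e-04  1.03491903e-03] -0.04918372484079668 [ 0.27867585 -0.75318107 -1.22793487] [-7.38557594e-01 -8.24102406e-02  2.24240332e+00  8.02391339e-04
  9.79438181e-01 -2.26061590e+00]
rv [-0.0009  0.0021 -0.0077] sh cm [0.21 0.08 8.12] rows>= 2.0 j6 -2.26 head -0.0492
```

View pics/w10.png

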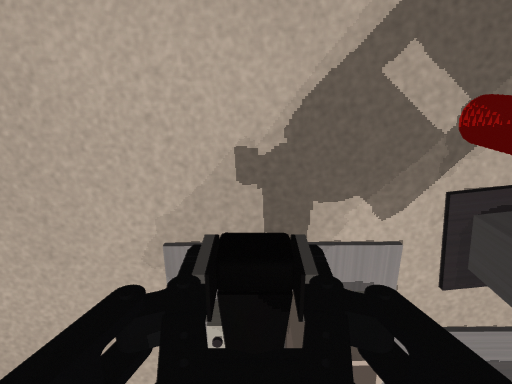

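```bash
python3 - <<'E'
from toolcloud import *
snap('top','t2'); crop('t2',265,150,365,270,6,'t2c')
E
```

```text
(no output)
```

View pics/t2c.png

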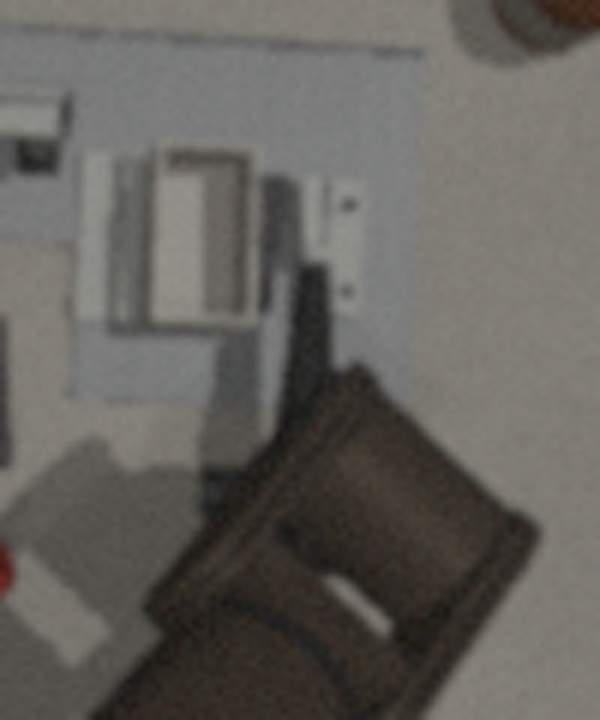

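```bash
python3 - <<'E'
from toolcloud import *
print(w('t2',317.7,194.2,z=.119), w('t2',265+290/6,150+430/6,z=.119),w('t2',265+305/6,150+400/6,z=.119))
ex=np.array([.9991,-.0415]); print('exp tip',np.array([.3849,-.2138])+.126*np.array([np.cos(-.049),np.sin(-.049)]),'mouth+20',np.array([.489,-.2173])+.02*ex)
E
```

```text
[ 0.50702662 -0.21803569  0.119     ] [ 0.41729096 -0.20408109  0.119     ] [ 0.43364089 -0.21216032  0.119     ]
exp tip [ 0.51074877 -0.21997153] mouth+20 [ 0.508982 -0.21813 ]
```

>>> {"name": "servo_tool", "arguments": {
  "increments": "0 0.002 -0.0077 0.2 0.08 3 3; 0 0.002 -0.0077 0.2 0.08 5 3; 0 0.002 -0.0077 0.2 0.08 6.5 3; 0 0.002 -0.0077 0.2 0.08 7.4 3; 0 0.002 -0.0077 0.2 0.08 8 3; 0 0.002 -0.0077 0.2 0.08 8.2 3; 0 0.002 -0.0077 0.2 0.08 8.2 3"
}}

```text
time: 14.78
eef_pos: [0.3841, -0.2136, 0.0306]
tcp_rot: [0.02, 1.0, -0.001, 0.001]
contact_force: [0.4, 1.0, 0.1]
opening: 0.417
```

```bash
python3 - <<'E'
from toolcloud import *
s=st(); print(s['eef_pos'],s['tcp_rot'],heading(),s['contact_force'])
plan([0.383+.0275,-0.2141,0.029],-0.0415)
E
```

```text
[ 0.38410281 -0.21360934  0.03055033] [ 0.01994999  0.99979922 -0.00141813  0.00123134] -0.039899196964912516 [0.41501797 1.01050524 0.12545982]
rv [-0.0028  0.0025  0.0016] sh cm [-2.64  0.06  0.16] rows>= 1.0 j6 -2.27 head -0.0399
```

>>> {"name": "servo_tool", "arguments": {
  "increments": "0 0 0 0 0 0.2 3; 0 0 0 0 0 0.25 3; 0 0 0 -0.5 0.03 0.25 3; 0 0 0 -1 0.03 0.25 3; 0 0 0 -1.5 0.05 0.25 3; 0 0 0 -2 0.05 0.25 3; 0 0 0 -2.4 0.05 0.25 3; 0 0 0 -2.4 0.05 0.25 3"
}}

```text
time: 15.45
eef_pos: [0.4084, -0.2143, 0.0298]
tcp_rot: [0.019, 1.0, -0.002, 0.001]
contact_force: [-5.4, 2.3, 10.0]
opening: 0.411
```

```bash
python3 - <<'E'
from toolcloud import *
s=st(); print(s['eef_pos'],s['tcp_rot'],heading(),s['contact_force'])
E
```

```text
[ 0.4083787  -0.21430435  0.02983945] [ 1.87869249e-02  9.99822128e-01 -1.54095485e-03  6.24123675e-04] -0.03757411560215302 [-5.38199752  2.30075994 10.04752577]
```

>>> {"name": "servo_tool", "arguments": {
  "increments": "0 0 0 0 0 -0.15 3; 0 0 0 0 0 -0.15 5; 0 0 0 0 0 -0.15 7; 0 0 0 0 0 -0.15 7; 0 0 0 0 0 -0.15 7; 0 0 0 0 0 -4 7; 0 0 0 0 0 -8 7; 0 0 0 0 0 -12 7; 0 0 0 0 0 -16 7; 0 0 0 0 0 -16 7"
}}

```text
time: 16.28
eef_pos: [0.4114, -0.2166, 0.1972]
tcp_rot: [0.02, 1.0, -0.007, 0.008]
contact_force: [0.7, -0.4, 0.2]
opening: 0.818
```

```bash
python3 - <<'E'
from toolcloud import *
s=st(); print(s['time'],s['eef_pos'],s['tcp_rot'],heading(),s['contact_force'])
snap('wrist','w11')
p,m=region('w11',[0,0,512,330],(.033,.040))
E
```

```text
16.2833 [ 0.41142066 -0.21657168  0.19716498] [ 0.01981095  0.99975107 -0.00669524  0.00777742] -0.03952313221748064 [ 0.71632326 -0.41780247  0.21022912]
```

View pics/w11.png

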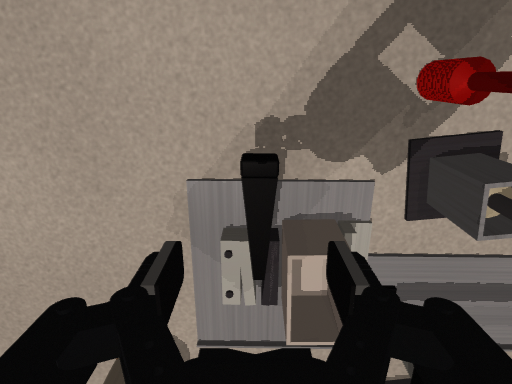

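```bash
python3 - <<'E'
from toolcloud import *
p,m=region('w11',[238,150,284,282],(.033,.042))
h=cv2.convexHull((p[:,:2]*1000).astype(np.float32)); h=cv2.approxPolyDP(h,3,True); print(len(p),np.round(h[:,0],1).tolist())
P=cloud('w11')
for v,u in [(158,260),(165,260),(180,260),(200,260),(230,260),(250,260),(270,258)]: print(v,np.round(P[v,u],4))
E
```

```text
4180 [[538.2000122070312, -192.39999389648438], [405.3999938964844, -195.6999969482422], [402.29998779296875, -228.60000610351562], [536.7999877929688, -240.89999389648438]]
158 [ 0.403  -0.2126  0.0309]
165 [ 0.4085 -0.2128  0.036 ]
180 [ 0.4232 -0.2133  0.0367]
200 [ 0.4447 -0.214   0.0344]
230 [ 0.4763 -0.2151  0.0372]
250 [ 0.4994 -0.2158  0.0371]
270 [ 0.5241 -0.2188  0.0363]
```

```bash
python3 - <<'E'
from toolcloud import *
plan([0.378,-0.2115,0.10],-0.0415)
E
```

```text
rv [-0.0099  0.0116  0.0017] sh cm [3.33 0.36 9.3 ] rows>= 3.0 j6 -2.23 head -0.0397
```

>>> {"name": "servo_tool", "arguments": {
  "increments": "-0.01 0.012 0.002 3.3 0.36 3 0; -0.01 0.012 0.002 3.3 0.36 6 0; -0.01 0.012 0.002 3.3 0.36 9.3 0; -0.01 0.012 0.002 3.3 0.36 9.3 0; -0.01 0.012 0.002 3.3 0.36 9.3 0; -0.01 0.012 0.002 3.3 0.36 9.3 0; -0.01 0.012 0.002 3.3 0.36 9.3 0; -0.01 0.012 0.002 3.3 0.36 9.3 0",
  "grip_force": 60
}}

```text
time: 17.0
eef_pos: [0.3761, -0.2097, 0.0967]
tcp_rot: [0.021, 1.0, 0.003, -0.003]
contact_force: [-0.0, -0.7, 0.3]
opening: 0.001
```

```bash
python3 - <<'E'
from toolcloud import *
s=st(); print(s['eef_pos'],s['tcp_rot'],s['contact_force'],s['opening'])
plan([0.378,-0.2115,0.026],-0.0415)
E
```

```text
[ 0.37608322 -0.20971741  0.09673254] [ 0.02075709  0.9997758   0.00252072 -0.00333801] [-0.04362934 -0.68833341  0.34148906] 0.001041948029370118
rv [ 0.0049 -0.0068 -0.    ] sh cm [-0.25 -0.2   7.07] rows>= 2.0 j6 -2.27 head -0.0415
```

>>> {"name": "servo_tool", "arguments": {
  "increments": "0.003 -0.004 0 -0.2 -0.2 3 0; 0.003 -0.004 0 -0.2 -0.2 6 0; 0.003 -0.004 0 -0.2 -0.2 7 0; 0.003 -0.004 0 -0.2 -0.2 7 0; 0.003 -0.004 0 -1.2 -0.2 7 0; 0.003 -0.004 0 -1.6 -0.2 7 0; 0.003 -0.004 0 -2 -0.2 7 0; 0.003 -0.004 0 -2.4 -0.2 7 0; 0.003 -0.004 0 -2.8 -0.2 7 0; 0.003 -0.004 0 -3.2 -0.2 7 0"
}}

```text
time: 17.83
eef_pos: [0.4057, -0.2113, 0.0251]
tcp_rot: [0.02, 1.0, 0.003, -0.004]
contact_force: [-6.7, 0.1, 5.1]
opening: -0.0
```

>>> {"name": "servo_tool", "arguments": {
  "increments": "0 0 0 -0.4 0 0 0; 0 0 0 -0.8 0.02 0 0; 0 0 0 -1.2 0.04 0 0; 0 0 0 -1.6 0.06 0 0; 0 0 0 -1.6 0.06 0 0"
}}

```text
time: 18.25
eef_pos: [0.4208, -0.2106, 0.0246]
tcp_rot: [0.02, 1.0, 0.004, -0.006]
contact_force: [-7.5, 1.2, 6.6]
opening: 0.001
```

>>> {"name": "servo_tool", "arguments": {
  "increments": "0 0 0 -0.4 0.02 -0.05 0; 0 0 0 -0.8 0.04 -0.05 0; 0 0 0 -1.1 0.06 -0.05 0; 0 0 0 -1.1 0.06 -0.05 0"
}}

```text
time: 18.58
eef_pos: [0.4309, -0.21, 0.0245]
tcp_rot: [0.02, 1.0, 0.004, -0.007]
contact_force: [-9.3, 1.9, 5.4]
opening: -0.0
```

>>> {"name": "servo_tool", "arguments": {
  "increments": "0 0 0 -0.2 0 0 0; 0 0 0 -0.4 0.02 0 0; 0 0 0 -0.5 0.02 0 0; 0 0 0 -0.5 0.02 0 0"
}}

```text
time: 18.92
eef_pos: [0.4347, -0.2098, 0.0245]
tcp_rot: [0.02, 1.0, 0.005, -0.008]
contact_force: [-13.3, 1.5, 9.6]
opening: -0.002
```

>>> {"name": "servo_tool", "arguments": {
  "increments": "0 0 0 -0.1 0 -0.05 0; 0 0 0 -0.25 0 -0.05 0; 0 0 0 -0.25 0 -0.05 0"
}}

```text
time: 19.17
eef_pos: [0.4348, -0.2097, 0.0245]
tcp_rot: [0.019, 1.0, 0.005, -0.012]
contact_force: [-21.4, 0.5, 12.8]
opening: -0.001
```

Movement stopped at x = 0.4348 while the force rose to 21 N, so the wedge is home. I back off and check.

>>> {"name": "servo_tool", "arguments": {
  "increments": "0 0 0 1 0 0 0; 0 0 0 2 0 0 0; 0 0 0 2 0 -4 0; 0 0 0 2 0 -8 0; 0 0 0 2 0 -12 0; 0 0 0 2 0 -17 0; 0 0 0 2 0 -17 5; 0 0 0 2 0 -17 5"
}}

```text
time: 19.83
eef_pos: [0.424, -0.2132, 0.2007]
tcp_rot: [0.021, 1.0, -0.001, 0.002]
contact_force: [-0.1, 0.2, -0.2]
opening: 0.274
```

```bash
python3 - <<'E'
from toolcloud import *
s=st(); print(s['time'],s['eef_pos'],s['tcp_rot'],heading(),s['contact_force'])
snap('wrist','w12')
P=cloud('w12')
d=load('w12')[1]
cv2.imwrite('pics/w12b.png',cv2.resize(np.clip(load('w12')[0][:,:,::-1].astype(float)*1.3,0,255).astype(np.uint8),(768,576)))
E
```

```text
19.8333 [ 0.42402358 -0.21319056  0.20065885] [ 0.02083253  0.99978029 -0.00112389  0.00202648] -0.04166376330413146 [-0.14947345  0.21684918 -0.1590627 ]
```

View pics/w12b.png

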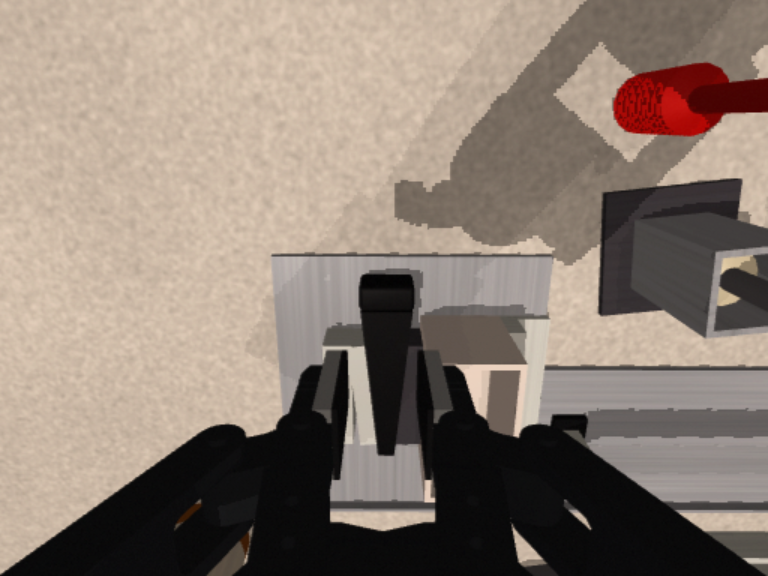

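>>> {"name": "servo_tool", "arguments": {
  "increments": "0 0 0 -2 3 -4 8.5; 0 0 0 -4 6 -8 8.5; 0 0 0 -6 10 -12 8.5; 0 0 0 -7 13 -14 8.5; 0 0 0 -7 13 -14 8.5; 0 0 0 -7 13 -14 8.5; 0 0 0 -7 13 -14 8.5; 0 0 0 -7 13 -14 8.5"
}}

```text
time: 20.55
eef_pos: [0.4967, -0.0851, 0.3322]
tcp_rot: [0.021, 1.0, 0.003, -0.005]
contact_force: [0.3, 0.3, -0.6]
opening: 0.993
```

```bash
python3 - <<'E'
from toolcloud import *
s=st(); print(s['time'],s['eef_pos'],s['tcp_rot'],heading(),s['contact_force'])
snap('wrist','w13')
cv2.imwrite('pics/w13b.png',cv2.resize(np.clip(load('w13')[0][:,:,::-1].astype(float)*1.3,0,255).astype(np.uint8),(768,576)))
E
```

```text
20.55 [ 0.49673024 -0.08507621  0.33218764] [ 0.02067167  0.99976766  0.00297378 -0.00533453] -0.04131617191758159 [ 0.27025889  0.32747916 -0.63789892]
```

View pics/w13b.png

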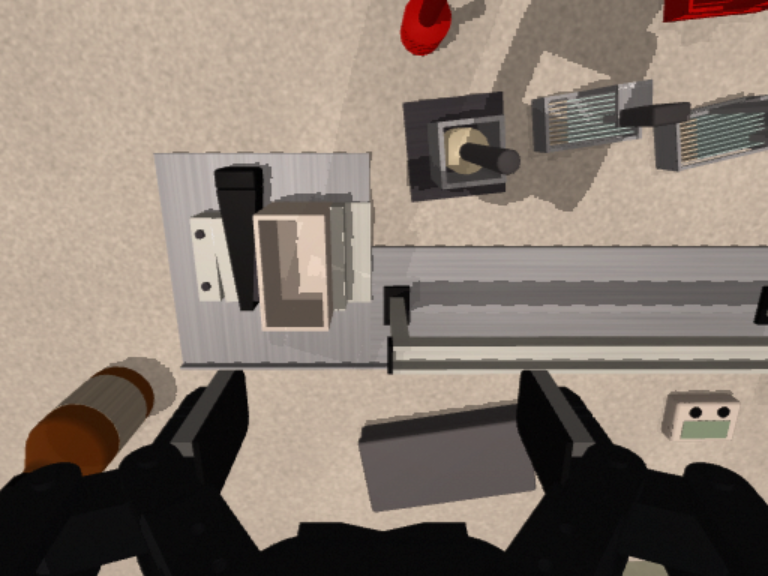

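```bash
python3 - <<'E'
from toolcloud import *
sc=2/3
B=lambda a:[int(x*sc) for x in a]
bx=lambda p: np.round(cv2.boxPoints(cv2.minAreaRect((p[:,:2]*1000).astype(np.float32))),1).tolist()
p,_=region('w13',B((245,200,340,335)),(.074,.09)); print('dish',rect(p),bx(p))
p,_=region('w13',B((325,190,378,310)),(.033,.042)); print('fence',rect(p),bx(p))
p,_=region('w13',B((210,160,268,315)),(.033,.042)); h=cv2.approxPolyDP(cv2.convexHull((p[:,:2]*1000).astype(np.float32)),2,True); print('wedge',np.round(h[:,0],1).tolist())
# brush handle
for lo in np.arange(.10,.2,.015):
    p,_=region('w13',B((435,110,525,185)),(lo,lo+.015)); 
    if len(p)>5: print('brush z',round(lo,3),len(p),np.round(np.median(p,0),4),np.round(p.min(0),4),np.round(p.max(0),4))
p,_=region('w13',B((425,105,515,195)),(.084,.096)); print('pot rim',rect(p),bx(p))
p,_=region('w13',B((435,110,525,185)),(.19,.21)); print('brush top',rect(p),len(p),np.median(p[:,2]))
E
```

```text
dish (array([ 532.2, -160.8]), array([ 58.6, 102.5]), 87.62) [[479.79998779296875, -188.0], [582.2000122070312, -192.1999969482422], [584.7000122070312, -133.6999969482422], [482.20001220703125, -129.39999389648438]]
fence (array([ 531.5, -127.1]), array([16.2, 98.2]), 88.89) [[482.29998779296875, -134.3000030517578], [580.4000244140625, -136.1999969482422], [580.7000122070312, -120.0], [482.6000061035156, -118.0999984741211]]
wedge [[578.7000122070312, -211.1999969482422], [569.0999755859375, -203.8000030517578], [480.6000061035156, -185.6999969482422], [448.1000061035156, -193.89999389648438], [446.70001220703125, -228.39999389648438], [490.1000061035156, -238.39999389648438], [567.4000244140625, -249.6999969482422], [577.5999755859375, -222.1999969482422]]
brush z 0.1 31 [ 0.4363 -0.0184  0.1077] [ 0.4312 -0.0192  0.1   ] [ 0.4442 -0.0132  0.1146]
brush z 0.115 35 [ 0.4365 -0.0184  0.1226] [ 0.4311 -0.0191  0.1154] [ 0.444  -0.0134  0.1294]
brush z 0.13 41 [ 0.4358 -0.018   0.1382] [ 0.4313 -0.0192  0.1303] [ 0.4438 -0.0131  0.1446]
brush z 0.145 46 [ 0.4363 -0.0182  0.1531] [ 0.431  -0.0193  0.1455] [ 0.4441 -0.0129  0.1595]
brush z 0.16 59 [ 0.4359 -0.0182  0.1672] [ 0.4311 -0.0194  0.1602] [ 0.444 -0.013  0.175]
brush z 0.175 61 [ 0.4364 -0.0183  0.182 ] [ 0.431  -0.0192  0.1753] [ 0.4442 -0.0107  0.1899]
brush z 0.19 245 [ 0.4376 -0.0133  0.1959] [ 0.4311 -0.0192  0.1902] [ 0.4447 -0.006   0.1976]
pot rim (array([438.1, -12.1]), array([50.1, 50.5]), 3.93) [[411.3999938964844, 11.399999618530273], [414.79998779296875, -39.0], [464.79998779296875, -35.599998474121094], [461.29998779296875, 14.800000190734863]]
brush top (array([437.9, -12.7]), array([13.5, 13.1]), 7.1) 245 0.19593178800017602
```

```bash
python3 - <<'E'
from toolcloud import *
plan([0.438,-0.0127,0.25],-0.0415)
E
```

```text
rv [ 0.006  -0.0114 -0.0009] sh cm [6.05 6.97 8.31] rows>= 3.0 j6 -1.9 head -0.0424
```

>>> {"name": "servo_tool", "arguments": {
  "increments": "0.005 -0.008 0 3 3.5 2 5; 0.005 -0.008 0 6 7 4 5; 0.005 -0.008 0 6 7 8.3 5; 0.005 -0.008 0 6 7 8.3 5; 0.005 -0.008 0 6 7 8.3 5; 0.005 -0.008 0 6 7 8.3 5; 0.005 -0.008 0 6 7 8.3 5",
  "grip_force": 50
}}

```text
time: 21.18
eef_pos: [0.4416, -0.0137, 0.2548]
tcp_rot: [0.022, 1.0, -0.001, 0.002]
contact_force: [1.1, -0.2, 0.2]
opening: 0.584
```

```bash
python3 - <<'E'
from toolcloud import *
s=st(); print(s['eef_pos'],s['tcp_rot'],s['opening'])
plan([0.438,-0.0127,0.165],-0.0415)
E
```

```text
[ 0.44157495 -0.01371008  0.25481783] [ 2.16646543e-02  9.99762498e-01 -7.31563436e-04  2.24853824e-03] 0.5843921544466046
rv [-0.0014  0.0045 -0.0018] sh cm [0.4  0.1  8.98] rows>= 3.0 j6 -1.79 head -0.0433
```

>>> {"name": "servo_tool", "arguments": {
  "increments": "-0.001 0.004 0 0.35 0.1 3 5; -0.001 0.004 0 0.35 0.1 6 5; -0.001 0.004 0 0.35 0.1 9 5; -0.001 0.004 0 0.35 0.1 9 5; -0.001 0.004 0 0.35 0.1 9 5; -0.001 0.004 0 0.35 0.1 9 0.8; -0.001 0.004 0 0.35 0.1 9 0.8; -0.001 0.004 0 0.35 0.1 9 0.8; -0.001 0.004 0 0.35 0.1 9 0.8; -0.001 0.004 0 0.35 0.1 9 0.8"
}}

```text
time: 22.02
eef_pos: [0.4387, -0.0119, 0.1658]
tcp_rot: [0.021, 1.0, -0.001, 0.002]
contact_force: [-0.2, -1.1, 6.8]
opening: 0.153
```

>>> {"name": "servo_tool", "arguments": {
  "increments": "0 0 0 0 0 0 0.8; 0 0 0 0 0 0 0.8; 0 0 0 0 0 0 0.8; 0 0 0 0 0 0 0.8"
}}

```text
time: 22.35
eef_pos: [0.4386, -0.0118, 0.1658]
tcp_rot: [0.021, 1.0, -0.001, 0.002]
contact_force: [-0.5, -0.0, 5.4]
opening: 0.147
```

```bash
python3 - <<'E'
from toolcloud import *
s=st(); print(s['eef_pos'],s['tcp_rot'],s['opening'],s['contact_force'])
E
```

```text
[ 0.43863927 -0.01184509  0.16577864] [ 2.06520326e-02  9.99785305e-01 -6.91956123e-04  1.53599281e-03] 0.14708081265796713 [-0.53866169 -0.03754971  5.38201003]
```

>>> {"name": "servo_tool", "arguments": {
  "increments": "0 0 0 0 0 -2 0.8; 0 0 0 0 0 -5 0.8; 0 0 0 0 0 -8 0.8; 0 0 0 0 0 -11 0.8; 0 0 0 0 0 -11 0.8; 0 0 0 0 0 -11 0.8"
}}

```text
time: 22.85
eef_pos: [0.4381, -0.0114, 0.2757]
tcp_rot: [0.021, 1.0, -0.0, 0.002]
contact_force: [-0.9, 0.4, -1.2]
opening: 0.152
```

```bash
python3 - <<'E'
from toolcloud import *
s=st(); print(s['eef_pos'],s['tcp_rot'],s['opening'],s['contact_force'])
plan([0.5322,-0.1608,0.27],-0.0415)
snap('scene','s3'); crop('s3',120,90,290,250,4,'s3c'); snap('wrist','w14')
E
```

```text
[ 0.43808381 -0.01143116  0.27568628] [ 2.07928883e-02  9.99782403e-01 -2.83552679e-04  1.64974137e-03] 0.1523843749982193 [-0.89268785  0.35762502 -1.24023279]
rv [-0.0005  0.0033 -0.0001] sh cm [-10.02 -14.53   0.61] rows>= 5.0 j6 -1.79 head -0.0416
```

View pics/s3c.png

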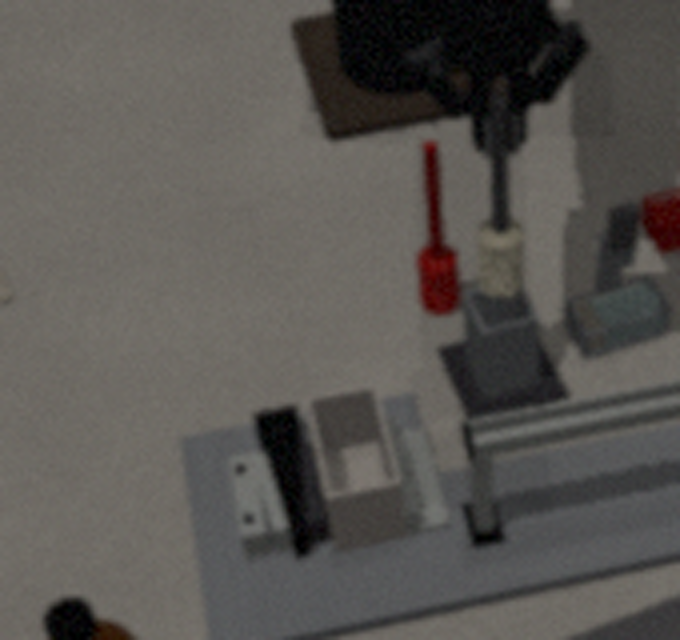

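View pics/w14.png

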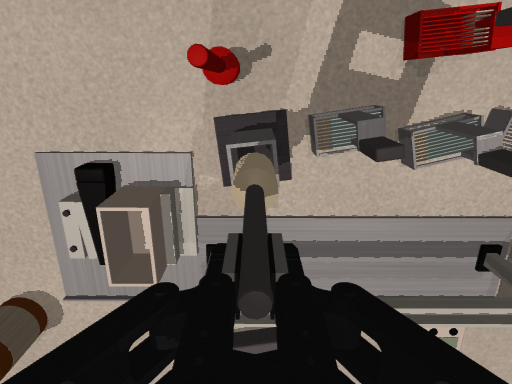

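>>> {"name": "servo_tool", "arguments": {
  "increments": "0 0 0 -2 -3 0 0.8; 0 0 0 -4 -6 0 0.8; 0 0 0 -6.5 -9 0 0.8; 0 0 0 -8.5 -12.5 0 0.8; 0 0.002 0 -10 -14.5 0.2 0.8; 0 0.002 0 -10 -14.5 0.2 0.8; 0 0.002 0 -10 -14.5 0.2 0.8; 0 0.002 0 -10 -14.5 0.2 0.8"
}}

```text
time: 23.62
eef_pos: [0.53, -0.1595, 0.2689]
tcp_rot: [0.021, 1.0, 0.001, -0.004]
contact_force: [0.5, 0.3, -0.8]
opening: 0.149
```

```bash
python3 - <<'E'
from toolcloud import *
s=st(); print(s['eef_pos'],s['tcp_rot'],s['opening'],s['contact_force'])
plan([0.5322,-0.1608,0.1725],-0.0415)
snap('scene','s4'); snap('top','t4'); snap('wrist','w15'); crop('s4',120,130,240,250,5,'s4c')
print(proj('s4',[0.5322,-0.1608,.112]),proj('s4',[0.5322,-0.1608,.08]))
E
```

```text
[ 0.52996494 -0.15949161  0.26893253] [ 0.02086651  0.99977457  0.0013605  -0.0036806 ] 0.14890169928500308 [ 0.48713942  0.32623633 -0.7708879 ]
rv [ 0.0026 -0.0074 -0.0002] sh cm [-0.3  -0.15  9.64] rows>= 3.0 j6 -2.0 head -0.0417
[207.26325271 192.46489387] [208.1773569  198.86813916]
```

View pics/s4c.png

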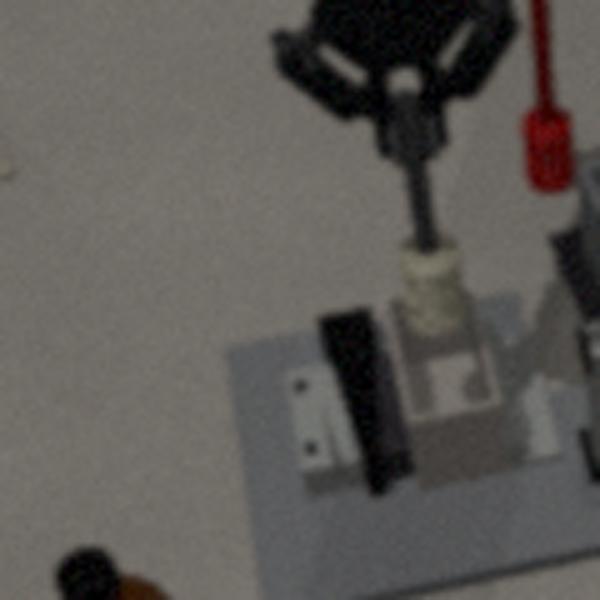

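View pics/w15.png

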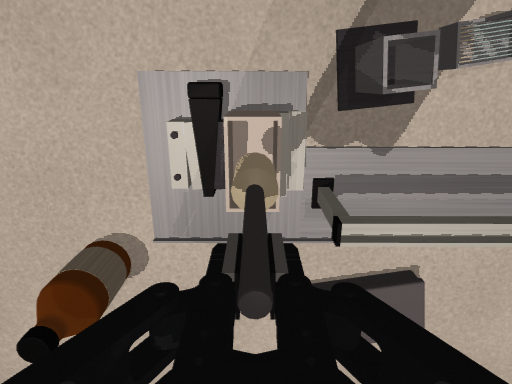

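>>> {"name": "servo_tool", "arguments": {
  "increments": "0.002 -0.006 0 -0.25 -0.15 2 0.8; 0.002 -0.006 0 -0.25 -0.15 4 0.8; 0.002 -0.006 0 -0.25 -0.15 6 0.8; 0.002 -0.006 0 -0.25 -0.15 8 0.8; 0.002 -0.006 0 -0.25 -0.15 9 0.8; 0.002 -0.006 0 -0.25 -0.15 9.6 0.8; 0.002 -0.006 0 -0.25 -0.15 9.8 0.8; 0.002 -0.006 0 -0.25 -0.15 9.8 0.8"
}}

```text
time: 24.43
eef_pos: [0.5332, -0.1617, 0.1734]
tcp_rot: [0.021, 1.0, -0.001, 0.001]
contact_force: [-0.0, 0.3, 0.5]
opening: 0.148
```

```bash
python3 - <<'E'
from toolcloud import *
s=st(); print(s['eef_pos'],s['tcp_rot'],s['opening'],s['contact_force'],s['wrist_torque'])
E
```

```text
[ 0.53322219 -0.16170001  0.17339681] [ 2.06825492e-02  9.99784737e-01 -9.10787079e-04  1.37217935e-03] 0.1477675751072535 [-0.0496205   0.29552335  0.46754079] [-0.04589929  0.0440643  -0.03038935]
```

>>> {"name": "servo_tool", "arguments": {
  "increments": "0 0 0 0 0 0.2 0.8; 0 0 0 0 0 0.35 0.8; 0 0 0 0 0 0.45 0.8; 0 0 0 0 0 0.45 0.8; 0 0 0 0 0 0.45 0.8"
}}

```text
time: 24.85
eef_pos: [0.5338, -0.1623, 0.1698]
tcp_rot: [0.021, 1.0, -0.001, 0.002]
contact_force: [-0.6, -0.0, 4.0]
opening: 0.153
```

>>> {"name": "servo_tool", "arguments": {
  "increments": "0 0 0 0 0 -2 0.8; 0 0 0 0 0 -4 0.8; 0 0 0 0 0 -6 0.8; 0 0 0 0 0 -7.2 0.8; 0 0 0 0 0 -7.2 0.8; 0 0 0 0 0 -7.2 0.8"
}}

```text
time: 25.35
eef_pos: [0.533, -0.1618, 0.2405]
tcp_rot: [0.021, 1.0, -0.001, 0.001]
contact_force: [-0.3, -0.4, -1.3]
opening: 0.145
```

>>> {"name": "servo_tool", "arguments": {
  "increments": "0 0 0 0 0 2 0.8; 0 0 0 0 0 4 0.8; 0 0 0 0 0 6 0.8; 0 0 0 0 0 7 0.8; 0 0 0 0 0 7.2 0.8; 0 0 0 0 0 7.2 0.8; 0 0 0 0 0 7.2 0.8"
}}

```text
time: 25.93
eef_pos: [0.5327, -0.1618, 0.1687]
tcp_rot: [0.021, 1.0, -0.0, 0.0]
contact_force: [-2.2, 0.7, 7.0]
opening: 0.15
```

>>> {"name": "servo_tool", "arguments": {
  "increments": "0 0 0 0 0 -2 0.8; 0 0 0 0 0 -4 0.8; 0 0 0 0 0 -6 0.8; 0 0 0 0 0 -7.2 0.8; 0 0 0 0 0 -7.2 0.8; 0 0 0 0 0 -7.2 0.8"
}}

```text
time: 26.43
eef_pos: [0.5327, -0.1617, 0.2398]
tcp_rot: [0.021, 1.0, -0.001, 0.001]
contact_force: [-0.1, 0.3, -0.2]
opening: 0.146
```

>>> {"name": "servo_tool", "arguments": {
  "increments": "0 0 0 0 0 2 0.8; 0 0 0 0 0 4 0.8; 0 0 0 0 0 6 0.8; 0 0 0 0 0 7 0.8; 0 0 0 0 0 7.2 0.8; 0 0 0 0 0 7.2 0.8; 0 0 0 0 0 7.2 0.8"
}}

```text
time: 27.02
eef_pos: [0.5321, -0.1614, 0.168]
tcp_rot: [0.021, 1.0, 0.0, -0.001]
contact_force: [-1.5, 1.8, 5.6]
opening: 0.149
```

>>> {"name": "servo_tool", "arguments": {
  "increments": "0 0 0 0 0 -2 0.8; 0 0 0 0 0 -5 0.8; 0 0 0 0 0 -8 0.8; 0 0 0 0 0 -10.7 0.8; 0 0 0 0 0 -10.7 0.8; 0 0 0 0 0 -10.7 0.8"
}}

```text
time: 27.52
eef_pos: [0.5332, -0.1619, 0.2762]
tcp_rot: [0.021, 1.0, -0.001, 0.002]
contact_force: [0.5, 0.2, -1.4]
opening: 0.149
```

```bash
python3 - <<'E'
from toolcloud import *
s=st(); print(s['eef_pos'],s['tcp_rot'],s['opening'],s['contact_force'])
plan([0.438,-0.0122,0.274],-0.0415)
E
```

```text
[ 0.53322666 -0.16192824  0.27615563] [ 0.02087701  0.99977921 -0.00126104  0.00202338] 0.1487662153171521 [ 0.46211414  0.2452898  -1.35476509]
rv [-0.0024  0.0041 -0.0003] sh cm [10.14 14.56  0.14] rows>= 5.0 j6 -2.01 head -0.0418
```

>>> {"name": "servo_tool", "arguments": {
  "increments": "0 0 0 2 3 0 0.8; 0 0 0 4 6 0 0.8; 0 0 0 6.5 9 0 0.8; 0 0 0 8.5 12.5 0 0.8; 0 0 0 10.1 14.55 0 0.8; 0 0 0 10.1 14.55 0 0.8; 0 0 0 10.1 14.55 0 0.8; 0 0 0 10.1 14.55 0 0.8; 0 0 0 10.1 14.55 0 0.8; 0 0 0 10.1 14.55 0 0.8"
}}

```text
time: 28.35
eef_pos: [0.4383, -0.013, 0.2743]
tcp_rot: [0.022, 1.0, -0.001, 0.0]
contact_force: [0.3, -0.1, -0.0]
opening: 0.149
```

```bash
python3 - <<'E'
from toolcloud import *
s=st(); print(s['eef_pos'],s['tcp_rot'],s['opening'],s['contact_force'],abs(s['dq']).max())
plan([0.438,-0.0122,0.20],-0.0415)
snap('wrist','w16'); snap('scene','s5'); crop('s5',215,100,295,200,7,'s5c')
P=cloud('w16')
# brush head/handle points
d=load('w16')[1]
for lo in np.arange(.11,.27,.02):
    p,_=region('w16',[225,120,290,320],(lo,lo+.02)); print(round(lo,3),len(p),np.round(p.min(0),4) if len(p) else '',np.round(p.max(0),4) if len(p) else '')
E
```

```text
[ 0.4383024  -0.01297077  0.27430712] [ 2.15563199e-02  9.99767313e-01 -7.01315574e-04  3.90418095e-04] 0.14890211593091354 [ 0.33174826 -0.07613601 -0.0229588 ] 0.005183210063861211
rv [-0.0014  0.0008 -0.0016] sh cm [0.04 0.09 7.43] rows>= 2.0 j6 -1.79 head -0.0431
0.11 120 [ 0.4183 -0.0405  0.1189] [0.6016 0.0063 0.13  ]
0.13 210 [ 0.4181 -0.0284  0.13  ] [0.4337 0.0066 0.15  ]
0.15 257 [ 0.4182 -0.0284  0.15  ] [0.4333 0.0063 0.17  ]
0.17 1311 [ 0.4184 -0.0299  0.17  ] [0.4532 0.0063 0.19  ]
0.19 193 [ 0.4293 -0.0188  0.1901] [ 0.4367 -0.0049  0.21  ]
0.21 255 [ 0.4298 -0.0189  0.21  ] [ 0.437  -0.0051  0.2299]
0.23 343 [ 0.4295 -0.019   0.23  ] [ 0.4366 -0.0052  0.2499]
0.25 670 [ 0.4266 -0.0265  0.25  ] [0.4367 0.0044 0.27  ]
0.27 1514 [ 0.4264 -0.0261  0.27  ] [0.4358 0.0039 0.29  ]
```

View pics/w16.png

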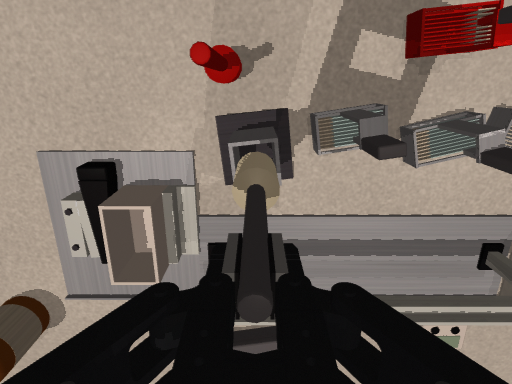

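View pics/s5c.png

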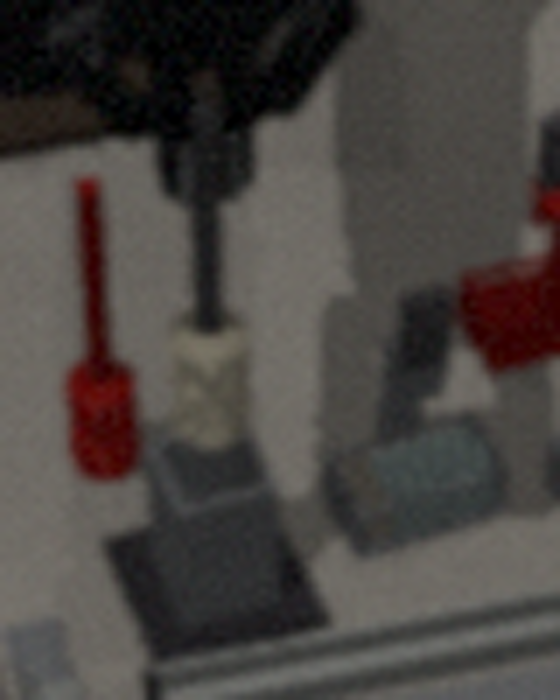

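>>> {"name": "servo_tool", "arguments": {
  "increments": "0 0 0 -0.12 0 2 0.8; 0 0 0 -0.12 0 3 0.8; 0 0 0 -0.12 0 4 0.8; 0 0 0 -0.12 0 5 0.8; 0 0 0 -0.12 0 6 0.8; 0 0 0 -0.12 0 6 0.8"
}}

```text
time: 28.95
eef_pos: [0.4379, -0.012, 0.2123]
tcp_rot: [0.021, 1.0, -0.0, -0.001]
contact_force: [-1.2, -0.4, -0.6]
opening: 0.149
```

```bash
python3 - <<'E'
from toolcloud import *
s=st(); print(s['eef_pos'],s['tcp_rot'],s['opening'],s['contact_force'],s['wrist_torque'])
E
```

```text
[ 0.43794652 -0.0120039   0.21228051] [ 2.09590065e-02  9.99779559e-01 -2.36332137e-04 -1.22337938e-03] 0.14923272040917077 [-1.24388243 -0.35097693 -0.63669254] [-0.007992    0.03180858 -0.01612636]
```

>>> {"name": "servo_tool", "arguments": {
  "increments": "0 0 0 0 0 1.5 0.8; 0 0 0 0 0 3 0.8; 0 0 0 0 0 4 0.8; 0 0 0 0 0 4.6 0.8; 0 0 0 0 0 4.8 0.8; 0 0 0 0 0 4.8 0.8"
}}

```text
time: 29.45
eef_pos: [0.4393, -0.0123, 0.1668]
tcp_rot: [0.021, 1.0, -0.001, 0.001]
contact_force: [0.6, 0.1, -0.1]
opening: 0.147
```

>>> {"name": "servo_tool", "arguments": {
  "increments": "0 0 0 0.1 0 0.2 0.8; 0 0 0 0.1 0 0.4 0.8; 0 0 0 0.1 0 0.4 0.8; 0 0 0 0.1 0 0.4 0.8"
}}

```text
time: 29.78
eef_pos: [0.439, -0.0125, 0.1639]
tcp_rot: [0.021, 1.0, -0.001, 0.002]
contact_force: [-0.3, 0.1, 2.2]
opening: 0.149
```

>>> {"name": "servo_tool", "arguments": {
  "increments": "0 0 0 0 0 0 2.5; 0 0 0 0 0 0 5; 0 0 0 0 0 0 5; 0 0 0 0 0 -3 5; 0 0 0 0 0 -6 5; 0 0 0 0 0 -10 5; 0 0 0 0 0 -14 5; 0 0 0 0 0 -14 5"
}}

```text
time: 30.45
eef_pos: [0.4415, -0.0129, 0.3125]
tcp_rot: [0.021, 1.0, -0.003, 0.009]
contact_force: [0.6, 0.1, 0.5]
opening: 0.583
```

```bash
python3 - <<'E'
from toolcloud import *
s=st(); print(s['eef_pos'],s['tcp_rot'],s['opening'],s['contact_force'],s['wrist_torque'])
plan([0.50,0.16,0.36],-0.0415)
snap('wrist','w17')
E
```

```text
[ 0.44147007 -0.01289444  0.31246998] [ 0.02078399  0.9997411  -0.00267703  0.00886571] 0.5828320828074552 [0.56425122 0.14606315 0.51116311] [ 0.01216912 -0.03574887  0.03781432]
rv [-0.005   0.0178 -0.0001] sh cm [-5.21 17.49 -4.75] rows>= 5.0 j6 -1.79 head -0.0415
```

View pics/w17.png

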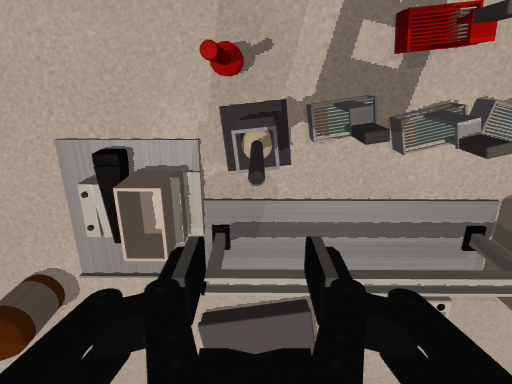

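>>> {"name": "servo_tool", "arguments": {
  "increments": "-0.003 0.009 0 -1.5 4 -1.2 8.5; -0.003 0.009 0 -3 8 -2.5 8.5; -0.003 0.009 0 -4.5 12 -4 8.5; -0.003 0.009 0 -5.2 17.5 -4.7 8.5; -0.003 0.009 0 -5.2 17.5 -4.7 8.5; -0.003 0.009 0 -5.2 17.5 -4.7 8.5; -0.003 0.009 0 -5.2 17.5 -4.7 8.5; -0.003 0.009 0 -5.2 17.5 -4.7 8.5; -0.003 0.009 0 -5.2 17.5 -4.7 8.5"
}}

```text
time: 31.25
eef_pos: [0.4968, 0.1597, 0.3487]
tcp_rot: [0.022, 1.0, 0.001, -0.004]
contact_force: [0.9, 0.1, -0.4]
opening: 0.994
```

```bash
python3 - <<'E'
from toolcloud import *
s=st(); print(s['time'],s['eef_pos'],s['tcp_rot'],s['opening'],abs(s['dq']).max())
snap('wrist','w18')
cv2.imwrite('pics/w18b.png',cv2.resize(np.clip(load('w18')[0][:,:,::-1].astype(float)*1.3,0,255).astype(np.uint8),(768,576)))
E
```

```text
31.25 [0.49684095 0.15968201 0.34866319] [ 2.15006905e-02  9.99759394e-01  5.01799921e-04 -4.31537816e-03] 0.9943899104609014 0.008757798770780999
```

View pics/w18b.png

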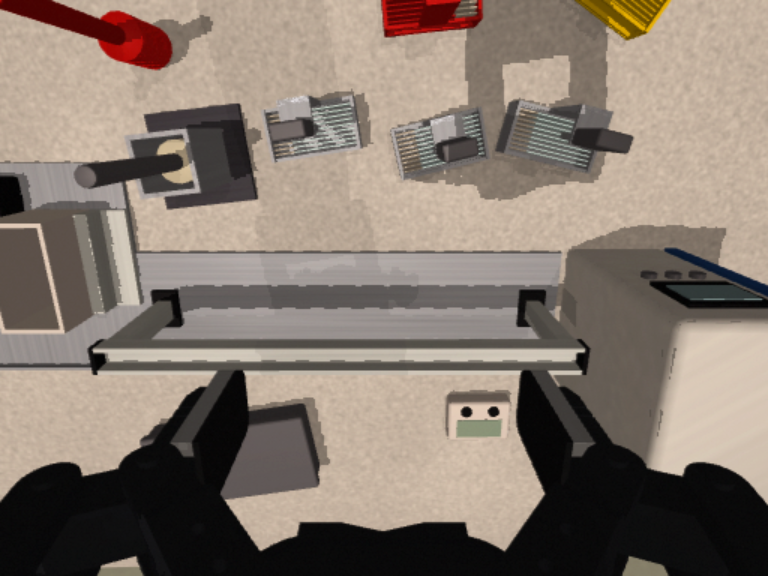

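```bash
cat > carr.py <<'E'
from toolcloud import *
def carriers(fn,boxes):
    for b in boxes:
        p,_=region(fn,b,(.115,.16)); q,_=region(fn,b,(.022,.045)); t,_=region(fn,b,(.146,.156)); a,_=region(fn,b,(.096,.108))
        if len(p)<10: print('none',b); continue
        print('block top',rect(t) if len(t)>5 else '', 'z',round(np.percentile(p[:,2],98),4),'\n basket',rect(q),'\n arm region n',len(a),np.round(np.median(a,0),4) if len(a) else '')
E
python3 - <<'E'
from carr import *
sc=2/3
B=lambda a:[int(x*sc) for x in a]
carriers('w18',[B((255,88,372,172)),B((380,98,492,188)),B((494,90,640,180))])
E
```

```text
block top (array([416.7, 100.6]), array([11.9, 24.2]), 6.56) z 0.1515 
 basket (array([416.8, 100.5]), array([46. , 82.4]), 6.28) 
 arm region n 350 [0.4019 0.1    0.1051]
block top (array([434.1, 215.3]), array([11.8, 23.8]), 11.07) z 0.1517 
 basket (array([434.3, 215.6]), array([46.2, 82.3]), 11.19) 
 arm region n 359 [0.4201 0.2118 0.1051]
block top (array([432.5, 317.1]), array([23.7, 12.1]), 75.21) z 0.1515 
 basket (array([432.7, 317.9]), array([83.2, 45.9]), 74.22) 
 arm region n 382 [0.4185 0.3183 0.1053]
```

```bash
python3 - <<'E'
from carr import *
# rail recheck
p,_=region('w18',[60,222,395,252],(.126,.133))
c=p[:,:2].mean(0); ax=np.linalg.svd(p[:,:2]-c,full_matrices=False)[2][0]; ax*=np.sign(ax[1]); n=(p[:,:2]-c)@np.array([ax[1],-ax[0]])
for q in (p[n<0],p[n>0]):
    cc=np.median(q[:,:2],0); t=(q[:,:2]-cc)@ax; print(np.round(q[:,:2].mean(0),4),len(q),(t.min(),t.max()), np.degrees(np.arctan2(-ax[0],ax[1])))
    print('x at y=.12', np.polyval(np.polyfit(q[:,1],q[:,0],1),.12))
print('y range lips',np.percentile(p[:,1],[.2,99.8]))
plan([0.4167,0.1006,0.20],0.112)
E
```

```text
[0.588  0.1241] 1309 (np.float64(-0.20779867560167825), np.float64(0.1995490512155076)) -2.3052928289872328
x at y=.12 0.587838153305486
[0.6075 0.1171] 1290 (np.float64(-0.20337573041967213), np.float64(0.20510118070462902)) -2.3052928289872328
x at y=.12 0.6075938894794559
y range lips [-0.08260023  0.32419088]
rv [ 0.0016 -0.0081 -0.1554] sh cm [ 7.64 -6.25 14.95] rows>= 5.0 j6 -1.41 head -0.0434
```

>>> {"name": "servo_tool", "arguments": {
  "increments": "0 0 -0.05 3 -2.5 3 5; 0 -0.006 -0.1 6 -5 6 5; 0 -0.006 -0.155 7.6 -6.25 9 5; 0 -0.006 -0.155 7.6 -6.25 12 5; 0 -0.006 -0.155 7.6 -6.25 15 5; 0 -0.006 -0.155 7.6 -6.25 15 5; 0 -0.006 -0.155 7.6 -6.25 15 5; 0 -0.006 -0.155 7.6 -6.25 15 5",
  "grip_force": 60
}}

```text
time: 31.97
eef_pos: [0.419, 0.1013, 0.2023]
tcp_rot: [-0.056, 0.998, 0.001, 0.001]
contact_force: [-0.4, -0.9, 0.2]
opening: 0.587
```

```bash
python3 - <<'E'
from carr import *
s=st(); print(s['time'],s['eef_pos'],s['tcp_rot'],s['opening'],s['contact_force'])
plan([0.4167,0.1006,0.13],0.112)
snap('wrist','w19')
E
```

```text
31.9667 [0.41902453 0.10127114 0.20229702] [-5.61614392e-02  9.98420580e-01  9.09134472e-04  1.18845912e-03] 0.5866490872534572 [-0.38308448 -0.89230131  0.21795933]
rv [0.0017 0.0025 0.0004] sh cm [ 0.26 -0.05  7.23] rows>= 2.0 j6 -1.68 head 0.1124
```

View pics/w19.png

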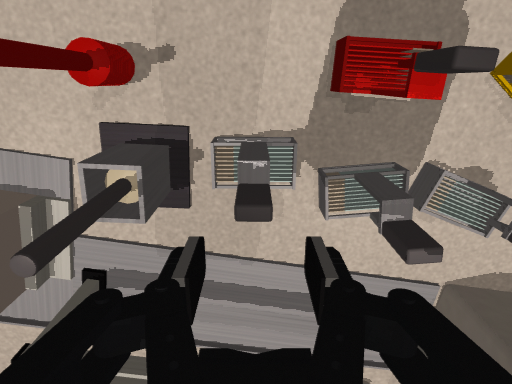

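>>> {"name": "servo_tool", "arguments": {
  "increments": "0 0.002 0 0.25 -0.05 3 5; 0 0.002 0 0.25 -0.05 6 5; 0 0.002 0 0.25 -0.05 7.2 5; 0 0.002 0 0.25 -0.05 7.2 5; 0 0.002 0 0.25 -0.05 7.2 5; 0 0.002 0 0.25 -0.05 7.2 1.5; 0 0.002 0 0.25 -0.05 7.2 1.5; 0 0.002 0 0.25 -0.05 7.2 1.5; 0 0.002 0 0.25 -0.05 7.2 1.5; 0 0.002 0 0.25 -0.05 7.2 1.5"
}}

```text
time: 32.85
eef_pos: [0.4172, 0.1008, 0.1306]
tcp_rot: [-0.057, 0.998, 0.0, 0.001]
contact_force: [-0.1, -2.2, 7.1]
opening: 0.273
```

>>> {"name": "servo_tool", "arguments": {
  "increments": "0 0 0 0 0 0 1.5; 0 0 0 0 0 0 1.5; 0 0 0 0 0 -2 1.5; 0 0 0 0 0 -4 1.5; 0 0 0 0 0 -6 1.5; 0 0 0 0 0 -6 1.5; 0 0 0 0 0 -6 1.5"
}}

```text
time: 33.43
eef_pos: [0.4157, 0.101, 0.1887]
tcp_rot: [-0.057, 0.998, 0.001, -0.0]
contact_force: [-0.2, -0.9, -3.1]
opening: 0.269
```

```bash
python3 - <<'E'
from carr import *
s=st(); print(s['time'],s['eef_pos'],s['tcp_rot'],s['opening'],s['contact_force'])
snap('wrist','w20')
plan([0.525,0.0111,0.19],-0.041)
E
```

```text
33.4333 [0.41574916 0.10101531 0.18872587] [-5.65873323e-02  9.98397095e-01  1.02500675e-03 -2.52091180e-04] 0.26909808731488644 [-0.24501096 -0.93597483 -3.059677  ]
rv [ 0.0021 -0.0037  0.1542] sh cm [ -9.94 -10.18  -0.33] rows>= 4.0 j6 -1.69 head 0.1132
```

View pics/w20.png

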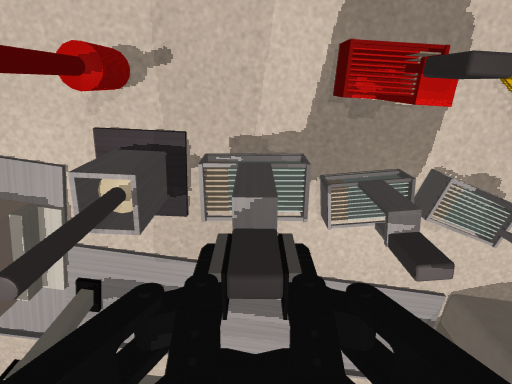

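>>> {"name": "servo_tool", "arguments": {
  "increments": "0 0 0 -3 0 0 1.5; 0 0 0 -6 0 -0.2 1.5; 0 0 0.05 -9 -1.5 -0.3 1.5; 0 0 0.1 -9.9 -4 -0.3 1.5; 0.002 -0.003 0.154 -9.9 -7 -0.3 1.5; 0.002 -0.003 0.154 -9.9 -10.2 -0.3 1.5; 0.002 -0.003 0.154 -9.9 -10.2 -0.3 1.5; 0.002 -0.003 0.154 -9.9 -10.2 -0.3 1.5; 0.002 -0.003 0.154 -9.9 -10.2 -0.3 1.5; 0.002 -0.003 0.154 -9.9 -10.2 -0.3 1.5"
}}

```text
time: 34.32
eef_pos: [0.5244, 0.0116, 0.1894]
tcp_rot: [0.02, 1.0, 0.0, -0.001]
contact_force: [-0.4, -0.1, -2.4]
opening: 0.269
```

```bash
python3 - <<'E'
from carr import *
s=st(); print(s['time'],s['eef_pos'],s['tcp_rot'],s['opening'],s['contact_force'],abs(s['dq']).max())
snap('wrist','w21'); snap('scene','s6'); crop('s6',200,120,340,230,5,'s6c')
Q,P=tc('w21')
d=load('w21')[1]
m=(d>0)&(Q[...,2]>80)&(Q[...,2]<105)&(abs(Q[...,0])<60)&(abs(Q[...,1])<60)
q=Q[m]; print(len(q),rect(q/1000.),np.percentile(q[:,2],[2,10,50,90]))
plan([0.5931,0.0111,0.19],-0.041)
E
```

```text
34.3167 [0.52440481 0.01164527 0.18944958] [ 1.99829761e-02  9.99799733e-01  3.17544950e-04 -1.03594078e-03] 0.26928301931970255 [-0.42803494 -0.10950987 -2.35904885] 0.010138446586001115
3068 (array([18.9, -4.3]), array([90.8, 82.2]), 89.95) [ 84.23615043  94.64776304 100.42684132 103.69706289]
rv [ 0.0002 -0.0007  0.0017] sh cm [-6.83  0.2   0.01] rows>= 2.0 j6 -1.7 head -0.0393
```

View pics/w21.png

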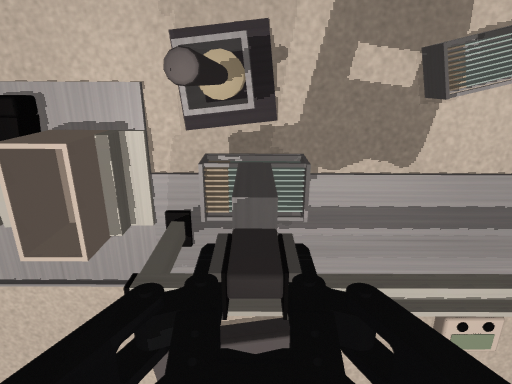

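View pics/s6c.png

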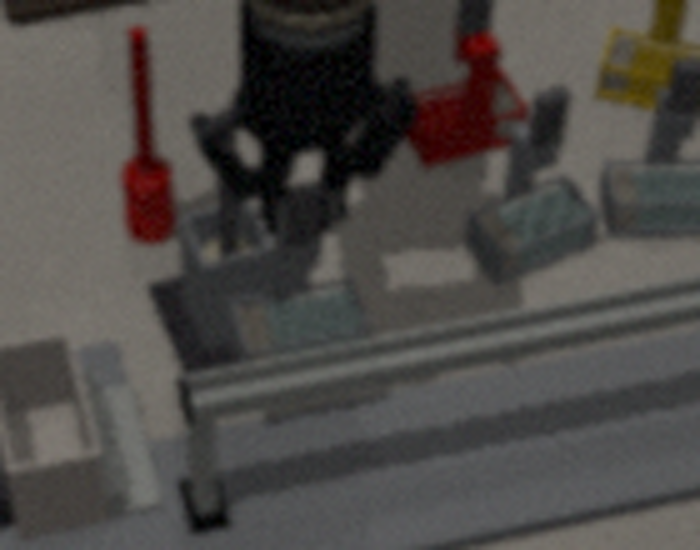

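```bash
python3 - <<'E'
from carr import *
Q,P=tc('w21')
for v,u in [(155,230),(158,255),(158,290),(175,205),(175,306),(200,255),(180,255),(215,215),(215,300)]: print((u,v),np.round(Q[v,u],1))
E
```

```text
(230, 155) [ 24.7 -19.4 122.4]
(255, 158) [ 22.    0.9 123.2]
(290, 158) [ 22.2  29.3 122.4]
(205, 175) [ 14.1 -36.9 101. ]
(306, 175) [15.9 38.3 94.9]
(255, 200) [22.1  0.6 26.8]
(255, 180) [24.1  0.7 55.6]
(215, 215) [-55.2 -42.  185. ]
(300, 215) [-54.2  49.1 182.8]
```

>>> {"name": "servo_tool", "arguments": {
  "increments": "0 0 0 -1.5 0 0 1.5; 0 0 0 -3 0.1 0 1.5; 0 0 0 -4.5 0.1 0 1.5; 0 0 0 -6 0.2 0 1.5; 0 0 0 -6.87 0.2 0 1.5; 0 0 0 -6.87 0.2 0 1.5; 0 0 0 -6.87 0.2 0 1.5; 0 0 0 -6.87 0.2 0 1.5"
}}

```text
time: 35.08
eef_pos: [0.5932, 0.0104, 0.1904]
tcp_rot: [0.02, 1.0, -0.0, -0.001]
contact_force: [0.2, -0.3, -1.1]
opening: 0.27
```

```bash
python3 - <<'E'
from carr import *
s=st(); print(s['time'],s['eef_pos'],s['tcp_rot'],s['opening'],s['contact_force'],abs(s['dq']).max())
plan([0.5931,0.0111,0.1656],-0.041)
E
```

```text
35.0833 [0.59317436 0.01038867 0.19044596] [ 2.00706716e-02  9.99798429e-01 -7.48504249e-06 -5.19739812e-04] 0.2701426946204046 [ 0.17220342 -0.26722832 -1.1468165 ] 0.006833249819500703
rv [-0.     -0.001   0.0009] sh cm [0.01 0.07 2.48] rows>= 1.0 j6 -1.68 head -0.0401
```

>>> {"name": "servo_tool", "arguments": {
  "increments": "0 0 0 0 0 0.8 1.5; 0 0 0 0 0 1.5 1.5; 0 0 0 0 0 2.1 1.5; 0 0 0 0 0 2.5 1.5; 0 0 0 0 0 2.6 1.5; 0 0 0 0 0 2.6 1.5"
}}

```text
time: 35.58
eef_pos: [0.5937, 0.01, 0.1655]
tcp_rot: [0.02, 1.0, 0.0, -0.0]
contact_force: [-2.7, -0.3, 3.0]
opening: 0.269
```

```bash
python3 - <<'E'
from carr import *
s=st(); print(s['time'],s['eef_pos'],s['tcp_rot'],s['opening'],s['contact_force'],s['wrist_torque'])
E
```

```text
35.5833 [0.59372132 0.00997392 0.16554559] [ 2.04065854e-02  9.99791663e-01  2.31449221e-05 -4.49022091e-04] 0.26900988639406576 [-2.74483915 -0.28796632  3.02428729] [0.11492799 0.5679119  0.04011642]
```

>>> {"name": "servo_tool", "arguments": {
  "increments": "0 0 0 0 0 0.05 1.5; 0 0 0 0 0 0.05 3.5; 0 0 0 0 0 0.05 5; 0 0 0 0 0 0.05 5; 0 0 0 0 0 0.05 5; 0 0 0 0 0 -4 5; 0 0 0 0 0 -8 5; 0 0 0 0 0 -12 5; 0 0 0 0 0 -16 5; 0 0 0 0 0 -16 5"
}}

```text
time: 36.42
eef_pos: [0.5975, 0.0095, 0.3361]
tcp_rot: [0.02, 1.0, -0.001, 0.009]
contact_force: [0.9, -0.1, 1.7]
opening: 0.588
```

```bash
python3 - <<'E'
from carr import *
s=st(); print(s['time'],s['eef_pos'],s['tcp_rot'],s['opening'],s['contact_force'],s['wrist_torque'])
snap('wrist','w22'); snap('scene','s7'); crop('s7',200,120,340,230,5,'s7c')
plan([0.49,0.25,0.34],-0.041)
E
```

```text
36.4167 [0.59748971 0.00952346 0.33612391] [ 0.02029406  0.99975104 -0.00129172  0.0091832 ] 0.5876455738792404 [ 0.94404834 -0.09253913  1.65270921] [-0.01593784 -0.00314657  0.02913854]
rv [-0.0008  0.0063  0.0003] sh cm [11.47 23.57 -1.31] rows>= 7.0 j6 -1.68 head -0.0407
```

View pics/w22.png

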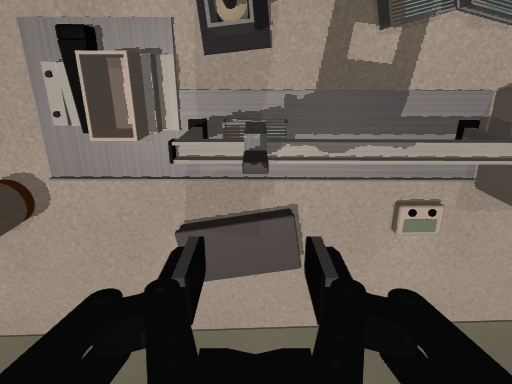

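View pics/s7c.png

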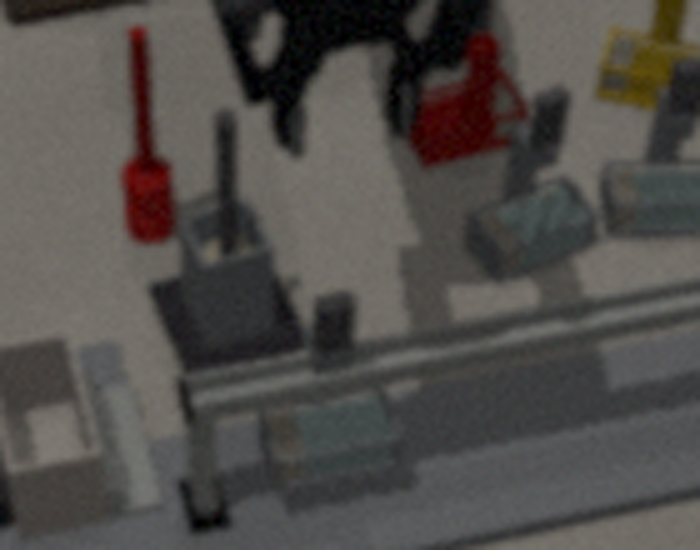

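>>> {"name": "servo_tool", "arguments": {
  "increments": "0 0.004 0 2 4 -0.3 5; 0 0.004 0 4 8 -0.6 5; 0 0.004 0 6 12 -1 5; 0 0.004 0 8 16 -1.3 5; 0 0.004 0 10 20 -1.3 5; 0 0.004 0 11.5 23.6 -1.3 5; 0 0.004 0 11.5 23.6 -1.3 5; 0 0.004 0 11.5 23.6 -1.3 5; 0 0.004 0 11.5 23.6 -1.3 5; 0 0.004 0 11.5 23.6 -1.3 5"
}}

```text
time: 37.35
eef_pos: [0.4889, 0.2495, 0.3363]
tcp_rot: [0.021, 1.0, -0.001, -0.003]
contact_force: [-0.5, 0.7, 0.7]
opening: 0.585
```

```bash
python3 - <<'E'
from carr import *
p,_=region('w22',[238,120,278,175],(.178,.192)); print('hung1 block',rect(p),np.median(p[:,2]))
p,_=region('w22',[218,116,292,142],(.06,.08)); print('basket',np.median(p[:,2]) if len(p) else '',len(p))
s=st(); print(s['time'],s['eef_pos'],s['tcp_rot'],s['opening'],abs(s['dq']).max())
snap('wrist','w23')
cv2.imwrite('pics/w23b.png',cv2.resize(np.clip(load('w23')[0][:,:,::-1].astype(float)*1.3,0,255).astype(np.uint8),(768,576)))
E
```

```text
hung1 block (array([594.1,  10.3]), array([24. , 12.2]), 87.6) 0.1849844777540797
basket 0.06651624806264458 514
37.35 [0.48886777 0.24945683 0.33631983] [ 2.07623451e-02  9.99780293e-01 -7.01859412e-04 -2.79247216e-03] 0.5851373897477727 0.020328491611968414
```

View pics/w23b.png

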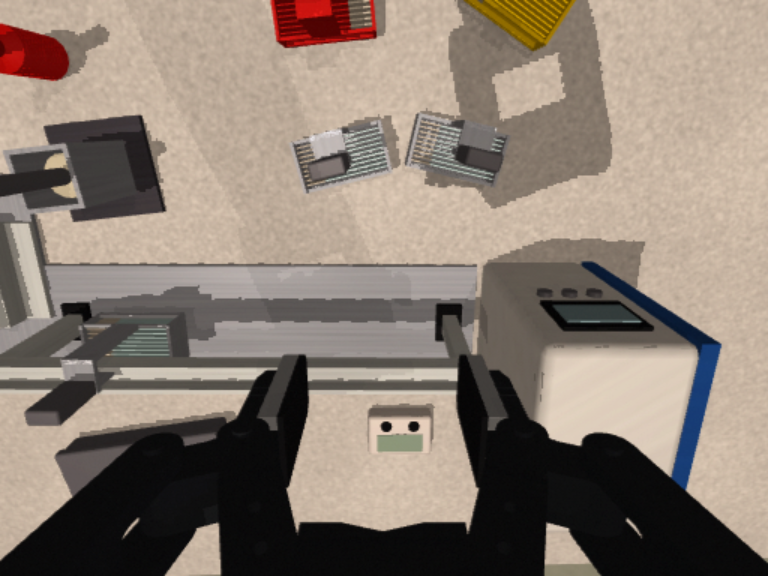

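```bash
python3 - <<'E'
from carr import *
sc=2/3
B=lambda a:[int(x*sc) for x in a]
carriers('w23',[B((285,110,398,198)),B((402,105,515,190))])
plan([0.4342,0.2155,0.2],0.194)
E
```

```text
block top (array([434.2, 215.6]), array([12. , 23.8]), 11.16) z 0.1516 
 basket (array([434.4, 215.5]), array([46. , 82.1]), 11.31) 
 arm region n 369 [0.4203 0.2131 0.1051]
block top (array([432.7, 317.8]), array([23.9, 11.8]), 74.32) z 0.1516 
 basket (array([432.8, 318. ]), array([82.4, 46. ]), 74.49) 
 arm region n 387 [0.4188 0.3209 0.1052]
rv [-0.0006 -0.0053 -0.2364] sh cm [ 5.28 -3.58 13.7 ] rows>= 4.0 j6 -1.24 head -0.0424
```

>>> {"name": "servo_tool", "arguments": {
  "increments": "0 0 -0.06 2 -1.5 3 5; 0 -0.004 -0.12 4 -3 6 5; 0 -0.004 -0.18 5.3 -3.55 9 5; 0 -0.004 -0.237 5.3 -3.55 12 5; 0 -0.004 -0.237 5.3 -3.55 13.7 5; 0 -0.004 -0.237 5.3 -3.55 13.7 5; 0 -0.004 -0.237 5.3 -3.55 13.7 5; 0 -0.004 -0.237 5.3 -3.55 13.7 5"
}}

```text
time: 38.07
eef_pos: [0.4352, 0.2167, 0.2025]
tcp_rot: [-0.097, 0.995, 0.0, 0.001]
contact_force: [0.0, -0.8, -0.4]
opening: 0.585
```

```bash
python3 - <<'E'
from carr import *
s=st(); print(s['time'],s['eef_pos'],s['tcp_rot'],s['opening'],s['contact_force'])
plan([0.4342,0.2156,0.13],0.195)
E
```

```text
38.0667 [0.43520675 0.21670074 0.20249821] [-9.71738039e-02  9.95266435e-01  2.91533586e-04  1.37466571e-03] 0.5849722991946217 [ 0.0275453  -0.78122919 -0.43723329]
rv [ 0.0003  0.0028 -0.0003] sh cm [ 0.14 -0.09  7.25] rows>= 2.0 j6 -1.51 head 0.1947
```

>>> {"name": "servo_tool", "arguments": {
  "increments": "0 0.002 0 0.12 -0.09 3 5; 0 0.002 0 0.12 -0.09 6 5; 0 0.002 0 0.12 -0.09 7.2 5; 0 0.002 0 0.12 -0.09 7.2 5; 0 0.002 0 0.12 -0.09 7.2 5; 0 0.002 0 0.12 -0.09 7.2 1.5; 0 0.002 0 0.12 -0.09 7.2 1.5; 0 0.002 0 0.12 -0.09 7.2 1.5; 0 0.002 0 0.12 -0.09 7.2 1.5; 0 0.002 0 0.12 -0.09 7.2 1.5"
}}

```text
time: 38.9
eef_pos: [0.4347, 0.2162, 0.1313]
tcp_rot: [-0.098, 0.995, 0.0, 0.002]
contact_force: [1.5, -2.6, 6.2]
opening: 0.271
```

>>> {"name": "servo_tool", "arguments": {
  "increments": "0 0 0 0 0 0 1.5; 0 0 0 0 0 0 1.5; 0 0 0 0 0 -2 1.5; 0 0 0 0 0 -4 1.5; 0 0 0 0 0 -6 1.5; 0 0 0 0 0 -6 1.5; 0 0 0 0 0 -6 1.5"
}}

```text
time: 39.48
eef_pos: [0.4332, 0.2163, 0.1895]
tcp_rot: [-0.098, 0.995, 0.0, 0.0]
contact_force: [-0.3, -0.2, -2.7]
opening: 0.268
```

```bash
python3 - <<'E'
from carr import *
s=st(); print(s['time'],s['eef_pos'],s['tcp_rot'],s['opening'],s['contact_force'])
snap('wrist','w24')
plan([0.525,0.121,0.191],-0.041)
E
```

```text
39.4833 [0.4332154  0.21630389 0.18948865] [-9.79579634e-02  9.95190454e-01  3.92047076e-04  2.09479823e-04] 0.2675449251113507 [-0.28823894 -0.20390922 -2.66249193]
rv [ 2.000e-04 -2.700e-03  2.372e-01] sh cm [ -7.24 -11.13  -0.32] rows>= 4.0 j6 -1.51 head 0.1962
```

View pics/w24.png

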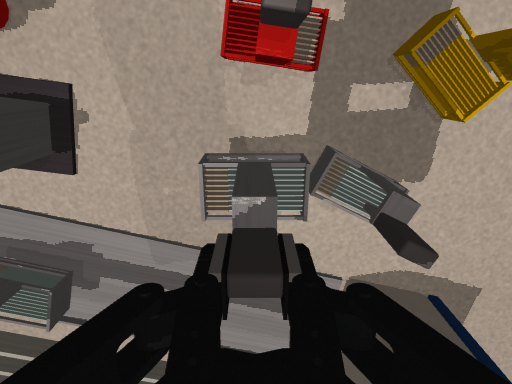

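>>> {"name": "servo_tool", "arguments": {
  "increments": "0 0 0 -1.8 -2.8 0 1.5; 0 0 0.06 -3.6 -5.6 -0.1 1.5; 0 0 0.12 -5.4 -8.4 -0.2 1.5; 0 -0.002 0.18 -7.2 -11.1 -0.2 1.5; 0 -0.002 0.237 -7.2 -11.1 -0.2 1.5; 0 -0.002 0.237 -7.2 -11.1 -0.2 1.5; 0 -0.002 0.237 -7.2 -11.1 -0.2 1.5; 0 -0.002 0.237 -7.2 -11.1 -0.2 1.5; 0 -0.002 0.237 -7.2 -11.1 -0.2 1.5"
}}

```text
time: 40.28
eef_pos: [0.5241, 0.122, 0.1898]
tcp_rot: [0.019, 1.0, 0.0, -0.001]
contact_force: [-0.3, 0.1, -1.6]
opening: 0.268
```

```bash
python3 - <<'E'
from carr import *
s=st(); print(s['time'],s['eef_pos'],s['tcp_rot'],s['opening'],s['contact_force'],abs(s['dq']).max())
plan([0.5977,0.1208,0.191],-0.041)
E
```

```text
40.2833 [0.5240771  0.12197831 0.18982184] [ 1.93510759e-02  9.99812456e-01  1.07377504e-04 -7.60144347e-04] 0.26820669486356075 [-0.2933687   0.11002859 -1.63778202] 0.007450873731589156
rv [ 0.0002 -0.0015  0.0023] sh cm [-7.36  0.17 -0.13] rows>= 2.0 j6 -1.49 head -0.0387
```

>>> {"name": "servo_tool", "arguments": {
  "increments": "0 0 0.002 -1.5 0 0 1.5; 0 0 0.002 -3 0.1 0 1.5; 0 0 0.002 -4.5 0.1 0 1.5; 0 0 0.002 -6 0.17 0 1.5; 0 0 0.002 -7.36 0.17 0 1.5; 0 0 0.002 -7.36 0.17 0 1.5; 0 0 0.002 -7.36 0.17 0 1.5; 0 0 0.002 -7.36 0.17 0 1.5"
}}

```text
time: 40.95
eef_pos: [0.5977, 0.1205, 0.1903]
tcp_rot: [0.021, 1.0, 0.0, -0.001]
contact_force: [0.6, -0.5, -1.1]
opening: 0.272
```

```bash
python3 - <<'E'
from carr import *
s=st(); print(s['time'],s['eef_pos'],s['tcp_rot'],s['opening'],s['contact_force'],abs(s['dq']).max())
plan([0.5977,0.1208,0.1663],-0.041)
E
```

```text
40.95 [0.59765445 0.12049818 0.19033761] [ 2.07957497e-02  9.99783536e-01  2.61776998e-05 -6.46112073e-04] 0.2720873071540461 [ 0.63184032 -0.47640559 -1.0634763 ] 0.008893196540867013
rv [ 0.     -0.0013 -0.0006] sh cm [-0.01  0.03  2.4 ] rows>= 1.0 j6 -1.5 head -0.0416
```

>>> {"name": "servo_tool", "arguments": {
  "increments": "0 0 0 0 0 0.8 1.5; 0 0 0 0 0 1.5 1.5; 0 0 0 0 0 2.1 1.5; 0 0 0 0 0 2.4 1.5; 0 0 0 0 0 2.5 1.5; 0 0 0 0 0 2.5 1.5"
}}

```text
time: 41.45
eef_pos: [0.5986, 0.12, 0.1662]
tcp_rot: [0.021, 1.0, 0.0, -0.0]
contact_force: [-1.7, -0.5, 1.2]
opening: 0.266
```

>>> {"name": "servo_tool", "arguments": {
  "increments": "0 0 0 0 0 0.1 1.5; 0 0 0 0 0 0.1 1.5; 0 0 0 0 0 0.1 3.5; 0 0 0 0 0 0.1 5; 0 0 0 0 0 0.1 5; 0 0 0 0 0 -4 5; 0 0 0 0 0 -8 5; 0 0 0 0 0 -12 5; 0 0 0 0 0 -16 5; 0 0 0 0 0 -16 5"
}}

```text
time: 42.28
eef_pos: [0.6023, 0.1201, 0.3373]
tcp_rot: [0.021, 1.0, 0.001, 0.009]
contact_force: [0.5, 0.3, 2.5]
opening: 0.584
```

```bash
python3 - <<'E'
from carr import *
s=st(); print(s['time'],s['eef_pos'],s['tcp_rot'],s['opening'],s['contact_force'],s['wrist_torque'])
snap('wrist','w25')
plan([0.49,0.31,0.34],-0.041)
E
```

```text
42.2833 [0.60234151 0.12010158 0.33725286] [2.13229922e-02 9.99727619e-01 5.60196578e-04 9.47123844e-03] 0.5842752288520177 [0.54005028 0.33483737 2.50522232] [-0.0542446  -0.07894814  0.01388539]
rv [ 0.0011  0.0133 -0.0017] sh cm [11.91 18.5  -0.85] rows>= 6.0 j6 -1.5 head -0.0427
```

View pics/w25.png

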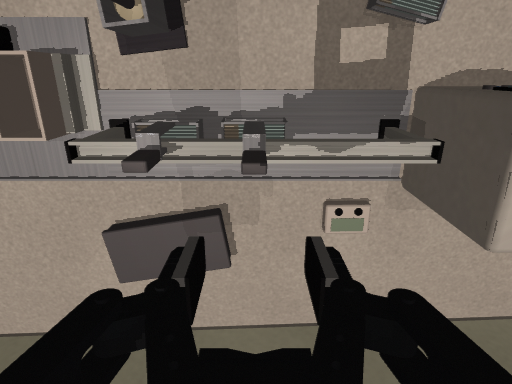

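>>> {"name": "servo_tool", "arguments": {
  "increments": "0 0.005 0 2.4 3.7 0 5; 0 0.005 0 4.8 7.4 0 5; 0 0.005 0 7 11 -0.4 5; 0 0.005 0 9.5 15 -0.8 5; 0 0.005 0 11.9 18.5 -0.8 5; 0 0.005 0 11.9 18.5 -0.8 5; 0 0.005 0 11.9 18.5 -0.8 5; 0 0.005 0 11.9 18.5 -0.8 5; 0 0.005 0 11.9 18.5 -0.8 5"
}}

```text
time: 43.08
eef_pos: [0.4881, 0.309, 0.3326]
tcp_rot: [0.022, 1.0, -0.0, -0.003]
contact_force: [0.1, -0.7, -0.6]
opening: 0.585
```

```bash
python3 - <<'E'
from carr import *
p,_=region('w25',[238,115,278,178],(.178,.192)); print('hung2 block',rect(p),np.median(p[:,2]))
p,_=region('w25',[118,115,170,178],(.178,.192)); print('hung1 block',rect(p),np.median(p[:,2]))
s=st(); print(s['time'],s['eef_pos'],s['tcp_rot'],s['opening'],abs(s['dq']).max())
snap('wrist','w26')
cv2.imwrite('pics/w26b.png',cv2.resize(np.clip(load('w26')[0][:,:,::-1].astype(float)*1.3,0,255).astype(np.uint8),(768,576)))
E
```

```text
hung2 block (array([600.2, 120.1]), array([23.4, 12.8]), 86.51) 0.18481079354996716
hung1 block (array([593.6,  10.7]), array([24. , 12.2]), 87.23) 0.18471614088748967
43.0833 [0.48814686 0.30895028 0.33264016] [ 2.17579848e-02  9.99759010e-01 -4.74286428e-04 -2.87881140e-03] 0.5854060021948667 0.01929805134610124
```

View pics/w26b.png

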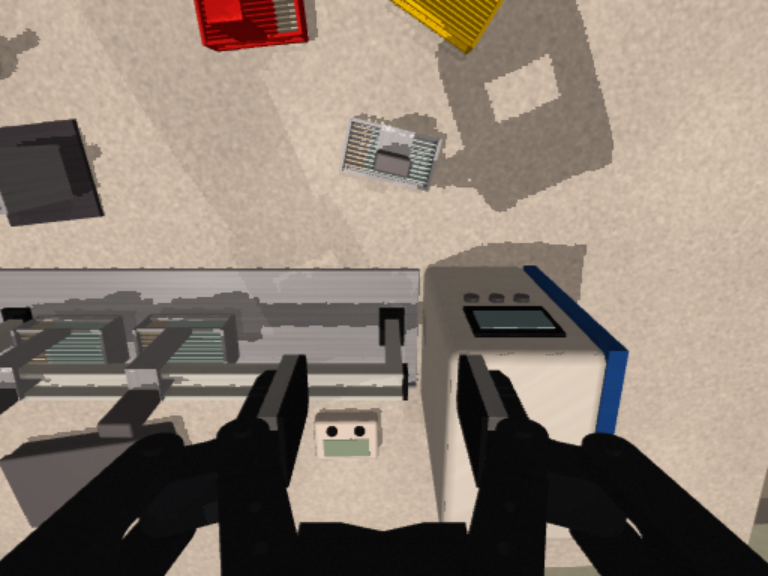

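```bash
python3 - <<'E'
from carr import *
sc=2/3
B=lambda a:[int(x*sc) for x in a]
carriers('w26',[B((335,105,450,200))])
plan([0.4327,0.3178,0.2],-0.271)
E
```

```text
block top (array([432.7, 317.9]), array([23.8, 12.1]), 74.85) z 0.1514 
 basket (array([432.8, 318. ]), array([82.1, 46.1]), 74.3) 
 arm region n 368 [0.4188 0.3217 0.1051]
rv [-0.0015 -0.0055  0.2266] sh cm [ 5.53  0.68 13.32] rows>= 4.0 j6 -1.14 head -0.0444
```

>>> {"name": "servo_tool", "arguments": {
  "increments": "0 0 0.06 2 0.3 3 5; 0 -0.004 0.12 4 0.6 6 5; 0 -0.004 0.18 5.5 0.68 9 5; 0 -0.004 0.226 5.5 0.68 12 5; 0 -0.004 0.226 5.5 0.68 13.3 5; 0 -0.004 0.226 5.5 0.68 13.3 5; 0 -0.004 0.226 5.5 0.68 13.3 5; 0 -0.004 0.226 5.5 0.68 13.3 5"
}}

```text
time: 43.8
eef_pos: [0.4345, 0.3191, 0.2033]
tcp_rot: [0.134, 0.991, 0.001, 0.001]
contact_force: [-1.3, -0.7, 0.9]
opening: 0.586
```

```bash
python3 - <<'E'
from carr import *
s=st(); print(s['time'],s['eef_pos'],s['tcp_rot'],s['opening'],s['contact_force'])
plan([0.4327,0.3179,0.13],-0.27)
E
```

```text
43.8 [0.43445191 0.31913438 0.20330057] [1.34250109e-01 9.90946418e-01 7.81745278e-04 1.22224990e-03] 0.5856287506682629 [-1.32387891 -0.73051855  0.92408586]
rv [0.0019 0.0022 0.0007] sh cm [ 0.15 -0.18  7.33] rows>= 2.0 j6 -0.86 head -0.2693
```

>>> {"name": "servo_tool", "arguments": {
  "increments": "0 0.002 0 0.15 -0.15 3 5; 0 0.002 0 0.15 -0.15 6 5; 0 0.002 0 0.15 -0.15 7.3 5; 0 0.002 0 0.15 -0.15 7.3 5; 0 0.002 0 0.15 -0.15 7.3 5; 0 0.002 0 0.15 -0.15 7.3 1.5; 0 0.002 0 0.15 -0.15 7.3 1.5; 0 0.002 0 0.15 -0.15 7.3 1.5; 0 0.002 0 0.15 -0.15 7.3 1.5; 0 0.002 0 0.15 -0.15 7.3 1.5"
}}

```text
time: 44.63
eef_pos: [0.4321, 0.3183, 0.1307]
tcp_rot: [0.134, 0.991, 0.001, 0.001]
contact_force: [0.2, -1.8, 6.4]
opening: 0.27
```

>>> {"name": "servo_tool", "arguments": {
  "increments": "0 0 0 0 0 0 1.5; 0 0 0 0 0 0 1.5; 0 0 0 0 0 -2 1.5; 0 0 0 0 0 -4 1.5; 0 0 0 0 0 -6 1.5; 0 0 0 0 0 -6 1.5; 0 0 0 0 0 -6 1.5"
}}

```text
time: 45.22
eef_pos: [0.4313, 0.3183, 0.189]
tcp_rot: [0.134, 0.991, 0.001, -0.0]
contact_force: [-0.3, 0.3, -3.3]
opening: 0.267
```

```bash
python3 - <<'E'
from carr import *
s=st(); print(s['time'],s['eef_pos'],s['tcp_rot'],s['opening'],s['contact_force'])
snap('wrist','w27')
plan([0.525,0.2325,0.191],-0.041)
E
```

```text
45.2167 [0.43128012 0.31833595 0.18903465] [ 1.33932374e-01  9.90990077e-01  8.80342551e-04 -1.08036460e-04] 0.2673104615870487 [-0.29277996  0.27609029 -3.25084249]
rv [-0.0003 -0.0032 -0.2277] sh cm [-11.4   -5.72  -0.39] rows>= 4.0 j6 -0.86 head -0.2687
```

View pics/w27.png

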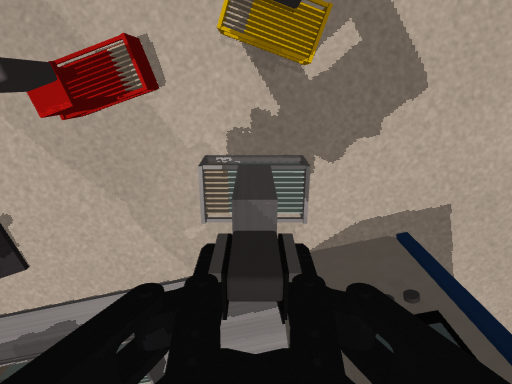

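>>> {"name": "servo_tool", "arguments": {
  "increments": "0 0 0 -1.5 -2.5 0 1.5; 0 0 -0.06 -4 -4.5 -0.1 1.5; 0 0 -0.12 -7 -5.7 -0.2 1.5; 0 -0.002 -0.18 -10 -5.7 -0.2 1.5; 0 -0.002 -0.227 -11.4 -5.7 -0.2 1.5; 0 -0.002 -0.227 -11.4 -5.7 -0.2 1.5; 0 -0.002 -0.227 -11.4 -5.7 -0.2 1.5; 0 -0.002 -0.227 -11.4 -5.7 -0.2 1.5; 0 -0.002 -0.227 -11.4 -5.7 -0.2 1.5"
}}

```text
time: 46.02
eef_pos: [0.5239, 0.2331, 0.1885]
tcp_rot: [0.021, 1.0, -0.0, -0.002]
contact_force: [-0.3, -0.4, -3.1]
opening: 0.272
```

```bash
python3 - <<'E'
from carr import *
s=st(); print(s['time'],s['eef_pos'],s['tcp_rot'],s['opening'],s['contact_force'],abs(s['dq']).max())
plan([0.602,0.2305,0.191],-0.041)
E
```

```text
46.0167 [0.52392601 0.23312886 0.18853655] [ 2.06437494e-02  9.99785548e-01 -2.65726186e-04 -1.61958212e-03] 0.27212267101702625 [-0.25598484 -0.43324519 -3.05917774] 0.007738029301173468
rv [-0.0006 -0.0032 -0.0003] sh cm [-7.81  0.06 -0.27] rows>= 2.0 j6 -1.29 head -0.0413
```

>>> {"name": "servo_tool", "arguments": {
  "increments": "0 -0.002 0 -1.5 0 -0.1 1.5; 0 -0.002 0 -3 0 -0.1 1.5; 0 -0.002 0 -4.5 0 -0.1 1.5; 0 -0.002 0 -6 0.05 -0.1 1.5; 0 -0.002 0 -7.3 0.05 -0.1 1.5; 0 -0.002 0 -7.8 0.05 -0.1 1.5; 0 -0.002 0 -7.8 0.05 -0.1 1.5; 0 -0.002 0 -7.8 0.05 -0.1 1.5"
}}

```text
time: 46.68
eef_pos: [0.6024, 0.2304, 0.1903]
tcp_rot: [0.021, 1.0, -0.0, -0.0]
contact_force: [-0.7, -0.6, -2.3]
opening: 0.264
```

```bash
python3 - <<'E'
from carr import *
s=st(); print(s['time'],s['eef_pos'],s['tcp_rot'],s['opening'],s['contact_force'],abs(s['dq']).max())
plan([0.602,0.2305,0.1655],-0.041)
E
```

```text
46.6833 [0.60244804 0.23037137 0.19032626] [ 2.06184530e-02  9.99787405e-01 -1.33500343e-04 -7.96635279e-05] 0.26400349097199727 [-0.70049183 -0.5605273  -2.28413503] 0.013384588749051218
rv [-0.0003 -0.0002 -0.0002] sh cm [0.04 0.01 2.48] rows>= 1.0 j6 -1.32 head -0.0412
```

>>> {"name": "servo_tool", "arguments": {
  "increments": "0 0 0 0 0 0.8 1.5; 0 0 0 0.03 0 1.5 1.5; 0 0 0 0.05 0 2.1 1.5; 0 0 0 0.05 0 2.5 1.5; 0 0 0 0.05 0 2.6 1.5; 0 0 0 0.05 0 2.6 1.5"
}}

```text
time: 47.18
eef_pos: [0.6026, 0.2301, 0.1656]
tcp_rot: [0.021, 1.0, -0.0, 0.0]
contact_force: [-1.8, -0.6, 4.4]
opening: 0.27
```

>>> {"name": "servo_tool", "arguments": {
  "increments": "0 0 0 0 0 0.05 1.5; 0 0 0 0 0 0.05 3.5; 0 0 0 0 0 0.05 5; 0 0 0 0 0 0.05 5; 0 0 0 0 0 0.05 5; 0 0 0 0 0 -4 5; 0 0 0 0 0 -8 5; 0 0 0 0 0 -12 5; 0 0 0 0 0 -16 5; 0 0 0 0 0 -16 5"
}}

```text
time: 48.02
eef_pos: [0.6061, 0.2308, 0.3366]
tcp_rot: [0.021, 1.0, 0.002, 0.01]
contact_force: [0.2, 0.8, 1.8]
opening: 0.586
```

>>> {"name": "servo_tool", "arguments": {
  "increments": "0 0 0 3 -3 -1 5; 0 0 0 6 -6 -1 5; 0 0 0 9 -9 -1 5; 0 0 0 11 -11 -1 5; 0 0 0 11 -11 -1 5; 0 0 0 11 -11 -1 5; 0 0 0 11 -11 -1 5; 0 0 0 11 -11 -1 5"
}}

```text
time: 48.68
eef_pos: [0.4891, 0.1252, 0.3347]
tcp_rot: [0.021, 1.0, 0.0, 0.001]
contact_force: [0.1, -0.2, 0.0]
opening: 0.589
```

```bash
python3 - <<'E'
from carr import *
s=st(); print(s['time'],s['eef_pos'],s['tcp_rot'],s['opening'],s['contact_force'],s['wrist_torque'])
snap('wrist','w28'); snap('scene','s8'); snap('top','t8'); crop('s8',110,90,420,290,2.5,'s8c'); crop('t8',95,100,395,270,2.6,'t8c')
cv2.imwrite('pics/w28b.png',cv2.resize(np.clip(load('w28')[0][:,:,::-1].astype(float)*1.3,0,255).astype(np.uint8),(768,576)))
E
```

```text
48.6833 [0.48907433 0.12516826 0.33467469] [2.06395735e-02 9.99786543e-01 8.90705310e-05 9.31671803e-04] 0.5886287001241787 [ 0.13612121 -0.24322163  0.04085457] [-0.0073635  -0.01357242 -0.00495878]
```

View pics/w28b.png

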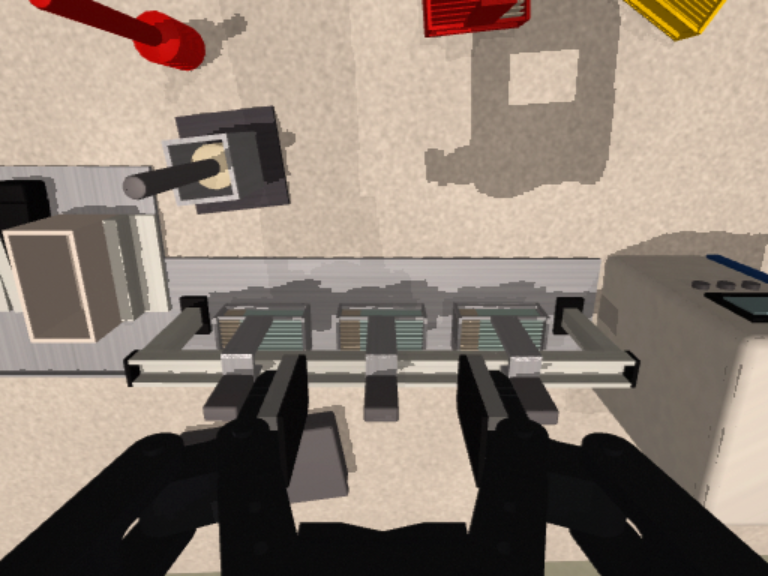

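View pics/s8c.png

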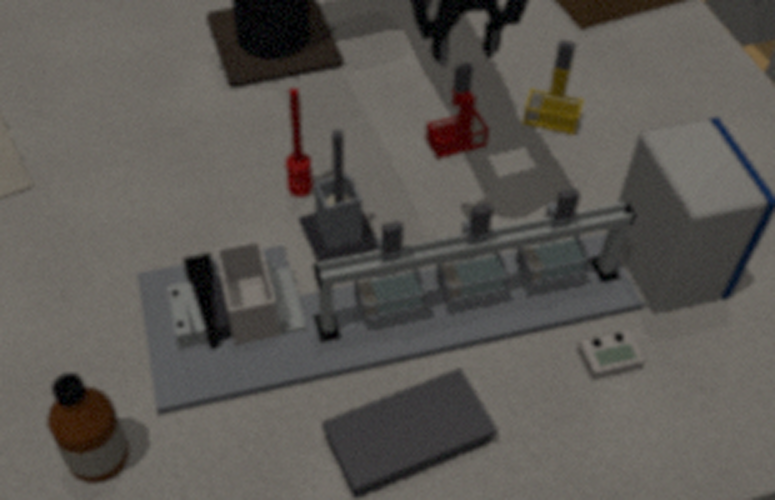

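View pics/t8c.png

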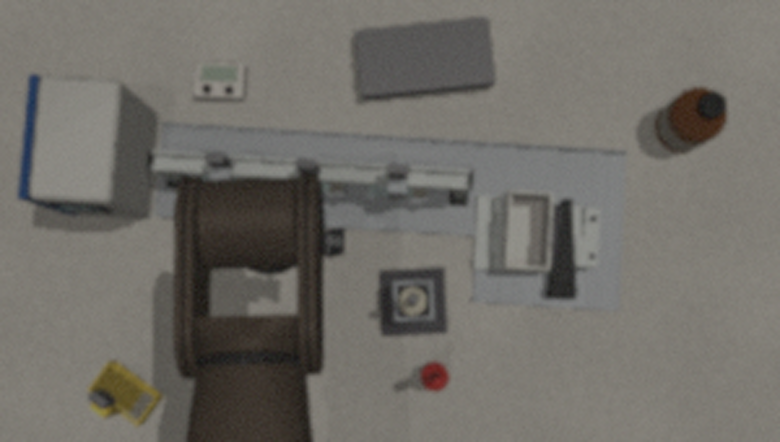

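```bash
python3 - <<'E'
from carr import *
sc=2/3
B=lambda a:[int(x*sc) for x in a]
for b in [(195,320,262,425),(358,315,402,425),(495,320,560,425)]:
    p,_=region('w28',B(b),(.180,.195)); print('block',rect(p),np.round(np.median(p[:,2]),4),len(p))
for b in [(215,300,312,350),(335,300,428,350),(452,300,550,350)]:
    p,_=region('w28',B(b),(.05,.08)); print('basket',rect(p),np.round(np.percentile(p[:,2],[50,95]),4))
p,_=region('w28',B((0,220,100,345)),(.076,.09)); print('dish',rect(p))
p,_=region('w28',B((120,150,230,200)),(.188,.205)); print('brush top',rect(p),np.median(p[:,2]))
p,_=region('w28',B((120,150,230,200)),(.12,.15)); print('brush low',np.round(np.median(p,0),4))
p,_=region('w28',B((160,130,245,210)),(.084,.096)); print('pot',rect(p))
E
```

```text
block (array([593.3,  10.7]), array([23.6, 13. ]), 86.45) 0.1848 282
block (array([597.7, 120.3]), array([23.8, 11.4]), 87.78) 0.1849 276
block (array([604.3, 230.4]), array([23. , 11.7]), 87.56) 0.1849 230
basket (array([590.4,  10.7]), array([82.6, 41.2]), 87.44) [0.0641 0.0724]
basket (array([592.4, 120.7]), array([82.1, 36.6]), 87.29) [0.0641 0.0726]
basket (array([598.4, 230.5]), array([82.2, 41.8]), 87.67) [0.0644 0.0729]
dish (array([ 532.6, -160.5]), array([ 60.1, 103. ]), 87.71)
brush top (array([437.4, -10.4]), array([12.9, 13.1]), 83.89) 0.19560396964940446
brush low [ 0.4362 -0.0052  0.1357]
pot (array([438.3, -12.1]), array([50. , 50.8]), 3.66)
```

```bash
python3 -c "
from h import *
print(ctrl.sign_off(), st()['time'])"
```

```text
the job is handed in; nothing more can be done
the job is handed in; nothing more can be done
```

The job is finished and handed in after about 49 s of the 210 s allowed.

- **Dish and wedge:** I stood the dish in the clamp bay and pushed the wedge in with the closed fingers. It stopped as the push reached 21 N, slightly over the 15 to 20 N asked. After that the dish lay flush against the fence, to about 0.5 mm. I did not remeasure the wedge itself at the end, but it looked unchanged in the last scene view and the dish had not moved.
- **Scrubbing:** The brush went up and down twice, about 70 mm each way, touching the dish bottom with 4 to 7 N. It is back in its pot, upright, within 2 mm of the pot's centre.
- **Carriers:** All three grey carriers hang on the rail, 110 mm apart and lined up with it. Their block tops measure 185 mm above the bench, as they should with the tongue on the channel floor. None was found knocked aside when I remeasured before each grasp.
- **Left alone:** The bottle, slide box, timer and the red and yellow look-alikes stand where they were.

The last pictures show the gripper open and clear of everything, with about zero force. None of my last checks failed.

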